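# Refill the knob drawer

## Task

Refill the small-parts cabinet: pick up the cup and pour all six ball knobs from it into the open upper drawer, then stand the empty cup upright on the bench, and only then push the drawer fully shut. Leave the tape roll, the carton and the bottle where they are.

Things in the scene. Friction and masses are not known exactly. Their poses are not given: they have to be found in the camera images.
- cup_mid (a point): Plain white round plastic cup, tapering a little, outer diameter 69 mm at the rim, 66 mm half-way up and 63 mm at the foot, 85 mm high, wall 3 mm, no handle, about 130 g, standing on the bench, holding six loose knobs that fill it to about 55 mm above the bench. The point is on its axis half-way up (42.5 mm from its bottom and from its rim); z points along the axis to the open mouth.
- knob0_ball (a point): Black ball knob, one of six alike: a 25 mm ball with a 14 mm wide round-ended stub on one side, 29.5 mm long in all, about 18 g, loose in the cup at the start. The point is the centre of the ball; z points out along the stub. All slide out of the cup when it is tipped well past level (about 120 degrees from upright).
- knob1_ball (a point): Another of the six ball knobs; centre of its ball.
- knob2_ball (a point): Another of the six ball knobs; centre of its ball.
- knob3_ball (a point): Another of the six ball knobs; centre of its ball.
- knob4_ball (a point): Another of the six ball knobs; centre of its ball.
- knob5_ball (a point): Another of the six ball knobs; centre of its ball.
- unit: Grey benchtop cabinet fixed to the bench, 220 mm deep (x) by 200 mm wide (y) by 164 mm high, with two drawers one above the other; only the upper one matters, and it stands open. The origin is the centre of the cabinet's underside; its own x points from the drawer fronts to its back, z up. The drawers slide out along its -x. The front edge of the cabinet's top, beyond which the open drawer can be reached from above, lies at x = -95 mm.
- drawer_floor (a point): Centre of the inner floor of the upper drawer (moves with the drawer), 92 mm above the bench; axes as the cabinet's. Inside, the drawer is 175 mm long (x) by 158 mm wide (y), its walls rise 50 mm above this floor, so to 142 mm above the bench; the grey front panel (15 mm thick, 194 mm wide) rises to 151 mm. With the drawer open by q, the part open to above runs from x = -87 mm to x = q - 93 mm here.
- unit_drawer0_handle (a point): Middle of the upper drawer's handle: a straight level steel bar 11 mm thick and 100 mm long (along the cabinet's y), 35 mm in front of the panel, 126 mm above the bench; axes as the cabinet's. Moves with the drawer.
- unit_drawer0 (a joint): How far the upper drawer is open, in m: 0 fully shut (at its stop, panel flush with the cabinet front), growing as it is pulled out; at the start 0.11 to 0.145, at most 0.15. It slides with about 1 N of friction and stays where it is left.
- tape: Bystander: roll of packing tape lying flat, 100 mm across, 48 mm high. Origin: centre of its underside.
- carton: Bystander: closed cardboard carton 110 x 90 x 75 mm high. Origin: centre of its underside.
- bottle: Bystander: clear plastic bottle, 60 mm across, 150 mm high, standing. Origin: centre of its underside.
Mind the look-alikes: they are no part of the job. What is shaped like the part that bears cup_mid but blue is not meant.

How it is judged:
By the outcome, as a careful person would: the job done as asked, in the order asked, and still so for the second after the job is handed in, with the robot touching nothing.
It also fails if it takes over 72 s, if anything falls off the work surface, if the arm or the gripper's body presses on something with over 40 N, if the wrist force passes 120 N, or if a joint passes its speed limit or range.

## Robot

A 6-joint arm with a two-finger parallel gripper is mounted at the origin on the work surface. World frame = base frame: x ahead of the robot, y to its left, z up, the work surface at z = 0. Lengths are in m, angles in rad, forces in N, time in s.
With the tool pointing down it reaches from about 0.225 to 0.875 m from the base axis. Payload 3.4 kg.
Tool frame: the origin (TCP) lies at the very end of the fingers, on their centre line; the grasp point (between the pads) lies manip.pinch_z behind it (manip.pinch_z is the distance from the TCP to the grasp point, in m); z points along the fingers, y is the direction in which the jaws open and shut (so a half turn about z gives the same grasp; the last joint's range is limited). The gripper opens to 85 mm and grips with 20 to 120 N. Pads are 22 mm wide; open, the fingers measure 114 mm over their backs; the gripper's body (76 mm by 85 mm) begins 54 mm behind the grasp point. The pads swing forward as they close: fully open they stand 13 mm farther back than shut.
Start: joints at [-1.442, 0.276, 1.505, -0, 1.361, -0.121], TCP at [0.142, -0.557, 0.231] pointing down, gripper open.
Joint ranges: [-2.89, 2.89], [-0.75, 2.08], [0.22, 2.7], [-1.18, 4.32], [0.11, 2.71], [-2.7, 2.7]. Speed limits (rad/s): [2.57, 2.57, 3.14, 3.14, 3.14, 3.14].

## Interface

Orientations are given as a unit quaternion [w, x, y, z].
In Python, from rig import manip, imaging, workorder gives the robot as it stands.
- The arm moves only by the tool apply_moves, never from a script. Its argument "moves" is one flat list of numbers, 7 for each row, row after row: the finger opening in m, from 0 to 0.0854, then the shift along the tool's x, y, z in m, then the turn, a rotation vector about the tool's x, y, z in rad. In form: [jaw, tx, ty, tz, rx, ry, rz, jaw, tx, ty, tz, rx, ry, rz, ...]. A call has exactly 8 rows; each row shifts and turns the pose as measured when the row begins, along the tool's axes as they then stand; what a row does not reach is not made up. A row lasts 1/12 s, in which the tool goes at most 41.7 mm and 7.16 degrees, less where a joint would pass 70% of its speed; a pose out of reach is approached as far as the arm can. A call with a gripper value outside its range is refused whole. The fingers move at their own pace and stop on an object; "newtons" is the grip in N (left out, the last holds). Time passes only in rows, so rows that do not move let the fingers close, or fill a call up. It gives the time, the measured TCP pose, the force and the opening at its end, in the units of the state.
- manip.get_state(): the state, without advancing time (a new reading comes with each control period).
- imaging.get_image(name): name is "scene" or "top"; returns a dict with "image" (384x512x3 uint8, red, green, blue), "range_z" (384x512 float32, m along the optical axis (not along the pixel's ray), 0 where there is no reading), "fx", "fy", "cx", "cy" (pixels), "R" (3x3) and "t" (3): a world point X has camera coordinates R X + t. Camera axes: x right, y down, z forward; pixel columns grow to the right and rows downward; lengths in m; the calibration is good to about 2 mm. A picture is of the moment at which its call begins.
- workorder.sign_off(): hands the job in, once; it reports no verdict.
The state is a dict: "clock": time; "qpos": joint angles; "qd": joint speeds; "effort": joint torques, N m; "position": TCP position; "ee_rot": TCP orientation; "contact_force": force on the tool from outside, world axes, zero at the start; "moment": the same for the moment, N m; "width": finger opening in m.
Only numpy, scipy, OpenCV 4.12 (cv2) and the standard library are available. Lean on these libraries where they do the work, as an engineer would, in place of code of your own. Each camera call takes 0.05 s, during which the arm holds its last target.

## Working session

There is one attempt and no reset: what is moved stays moved. The work goes in short steps, Python scripts to look and compute and a tool call to move; the robot and the scene stay as the last step left them, time stands still between calls to the robot, and variables do not carry over. Pictures are saved under pics/ and viewed, and the job is handed in when it is done.

Besides the shell and the picture viewer there is one more tool, called after "Emit:" in YAML: its name, and indented under it one key for each argument. apply_moves: Moves the arm, as the interface text tells. Its arguments: {"type":"object","properties":{"moves":{"type":"array"},"newtons":{"type":"number"}},"required":["moves"]}

```bash
mkdir -p pics; ls
python3 - <<'E'
from rig import manip, imaging, workorder
import cv2,numpy as np
for n in("scene","top"):
    d=imaging.get_image(n); cv2.imwrite(f"pics/{n}0.png",d["image"][:,:,::-1]); np.savez(f"{n}0.npz",**d)
    print(n,d["fx"],d["fy"],d["cx"],d["cy"],d["R"].round(4).tolist(),d["t"])
print(manip.get_state(), manip.pinch_z)
E
```

```text
pics
scene 416.865151414356 416.865151414356 252.9337275986961 187.5374243299405 [[-0.891, 0.4539, 0.0127], [0.2756, 0.5627, -0.7794], [-0.3609, -0.6909, -0.6264]] [ 0.53329906 -0.10365377  1.58056929]
top 463.569111459435 463.569111459435 261.96635100732306 196.63516125576365 [[-0.0159, -0.9999, -0.0032], [-0.9954, 0.0161, -0.0941], [0.0941, 0.0017, -0.9956]] [0.00441869 0.60281154 1.21482148]
{'clock': 0.1, 'qpos': array([-1.44200274e+00,  2.76529872e-01,  1.50598760e+00, -1.66613148e-05,
        1.36070053e+00, -1.20984951e-01]), 'qd': array([ 0.00205778, -0.00056843, -0.00223303,  0.00124268,  0.00137756,
        0.00155927]), 'effort': array([ 6.90480174e-04, -4.17700195e+01, -2.46404368e+01, -1.59131441e-04,
        5.88630937e-03,  5.71239269e-06]), 'position': array([ 0.14207152, -0.55669556,  0.23053483]), 'ee_rot': array([-8.12636347e-04,  9.92210922e-01,  1.24566552e-01, -1.13189266e-05]), 'contact_force': array([ 0.00908665, -0.08622047, -0.23676988]), 'moment': array([-0.03365889, -0.03830546, -0.03599573]), 'width': 0.08535076434385722} 0.0187
```

View pics/scene0.png

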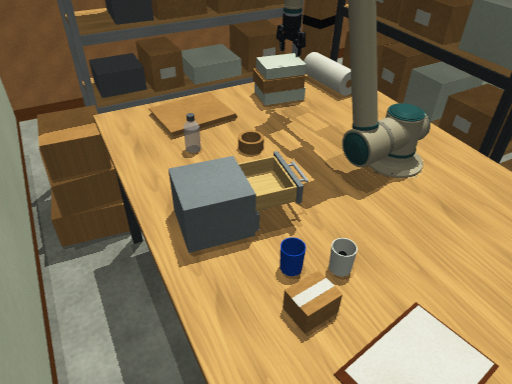

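View pics/top0.png

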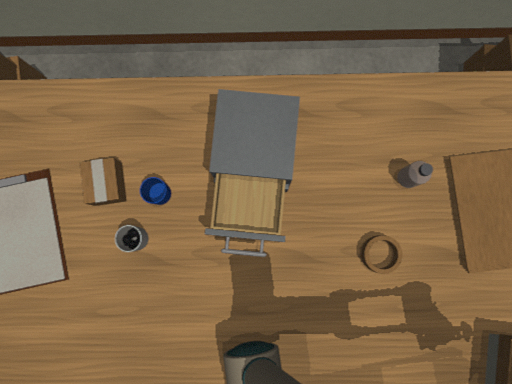

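Top view: the white cup with dark knobs is at (130,238), the blue look-alike at (155,190). The cabinet is at about (255,135), with the drawer handle at (244,252). In the scene view the white cup is at (343,257) and the blue one at (292,257). Candidates for the cup are white (130,238), blue (155,190), the tape ring (382,252) and the bottle (419,173), so I choose the white one. Next I crop it closely and measure.

```bash
cat > h.py <<'E'
import numpy as np,cv2
def load(n): return dict(np.load(n))
def ray(d,u,v):
    c=-d["R"].T@d["t"]; r=d["R"].T@np.array([(u-d["cx"])/d["fx"],(v-d["cy"])/d["fy"],1.]); return c,r
def onz(d,u,v,z):
    c,r=ray(d,u,v); return c+r*(z-c[2])/r[2]
def proj(d,X):
    p=d["R"]@np.array(X)+d["t"]; return d["fx"]*p[0]/p[2]+d["cx"],d["fy"]*p[1]/p[2]+d["cy"]
def cloud(d):
    v,u=np.mgrid[:384,:512]; z=d["range_z"]; P=np.stack([(u-d["cx"])/d["fx"]*z,(v-d["cy"])/d["fy"]*z,z],-1)
    return (P-d["t"])@d["R"]
def tri(d1,p1,d2,p2):
    c1,r1=ray(d1,*p1);c2,r2=ray(d2,*p2)
    s=np.linalg.lstsq(np.stack([r1,-r2],1),c2-c1,rcond=None)[0]
    a=c1+s[0]*r1;b=c2+s[1]*r2; return (a+b)/2,np.linalg.norm(a-b)
E
python3 - <<'E'
from h import *
T=load("top0.npz");S=load("scene0.npz")
a=cv2.resize(T["image"][140:290,60:310],None,fx=3,fy=3,interpolation=cv2.INTER_CUBIC)
b=cv2.resize(S["image"][140:290,160:360],None,fx=4,fy=4,interpolation=cv2.INTER_CUBIC)
cv2.imwrite("pics/tc.png",a[:,:,::-1]);cv2.imwrite("pics/sc.png",b[:,:,::-1])
P=cloud(T);Q=cloud(S)
for n,C in(("T",P),("S",Q)):
    m=(C[...,2]>.15)&(C[...,2]<.18)&(C[...,0]>.2)&(C[...,0]<1.1)&(np.abs(C[...,1])<.4)
    m=cv2.morphologyEx(m.astype(np.uint8),cv2.MORPH_OPEN,np.ones((7,7)))>0
    p=C[m]; print(n,"cab",len(p),np.median(p[:,2]),cv2.minAreaRect((p[:,:2]*1000).astype(np.float32)))
hsv=cv2.cvtColor(T["image"],cv2.COLOR_RGB2HSV)
for y in range(222,256,3): print(y,[tuple(int(k) for k in (P[y,x]*1000)) if T["range_z"][y,x] else 0 for x in range(112,150,5)])
E
```

```text
T cab 6901 0.16471573213326904 ((744.2072143554688, 11.459281921386719), (200.4090576171875, 207.08148193359375), 83.4113540649414)
S cab 3541 0.16399872907692634 ((524.102783203125, 33.351829528808594), (209.23031616210938, 651.9954223632812), 83.81640625)
222 [(542, 404, 4), (542, 393, -4), (542, 378, 0), (541, 364, 0), (541, 350, 2), (541, 337, -1), (541, 323, 1), (541, 310, 0)]
225 [(534, 405, 0), (534, 391, 1), (533, 377, 2), (530, 339, 83), (533, 350, 0), (533, 336, 1), (532, 322, 5), (532, 309, 1)]
228 [(526, 405, 0), (525, 392, 0), (523, 355, 73), (524, 351, 45), (523, 337, 46), (522, 314, 83), (524, 322, 3), (524, 309, 1)]
231 [(518, 406, -5), (515, 364, 85), (516, 363, 46), (516, 355, 28), (515, 336, 48), (515, 325, 43), (515, 310, 49), (516, 309, 0)]
234 [(509, 404, 0), (508, 366, 79), (508, 364, 42), (508, 356, 27), (508, 337, 47), (507, 325, 43), (507, 307, 60), (508, 309, 2)]
237 [(501, 406, -5), (500, 368, 71), (500, 365, 40), (500, 349, 49), (500, 344, 22), (500, 325, 42), (499, 305, 69), (499, 306, 13)]
240 [(493, 404, 0), (492, 369, 69), (492, 363, 47), (492, 350, 45), (492, 343, 23), (492, 326, 39), (491, 305, 68), (491, 308, 5)]
243 [(485, 404, 1), (485, 366, 77), (484, 365, 40), (484, 352, 40), (484, 341, 31), (484, 325, 40), (484, 307, 58), (483, 310, -3)]
246 [(477, 404, 1), (477, 364, 85), (477, 359, 57), (476, 358, 18), (476, 342, 26), (476, 312, 88), (476, 313, 37), (475, 308, 4)]
249 [(469, 403, 4), (469, 388, 6), (469, 354, 76), (469, 351, 43), (468, 342, 26), (468, 320, 58), (467, 322, 3), (467, 308, 2)]
252 [(461, 404, 0), (460, 390, 0), (460, 377, 0), (460, 363, -1), (460, 349, 1), (459, 337, -2), (459, 321, 4), (459, 309, -2)]
255 [(452, 404, -1), (452, 390, 0), (452, 376, 1), (452, 362, 4), (452, 350, 0), (451, 336, 0), (451, 323, -3), (451, 309, 0)]
```

View pics/tc.png

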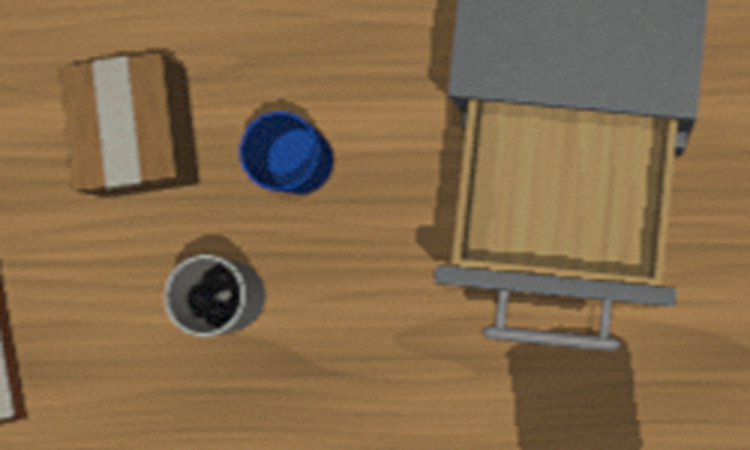

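View pics/sc.png

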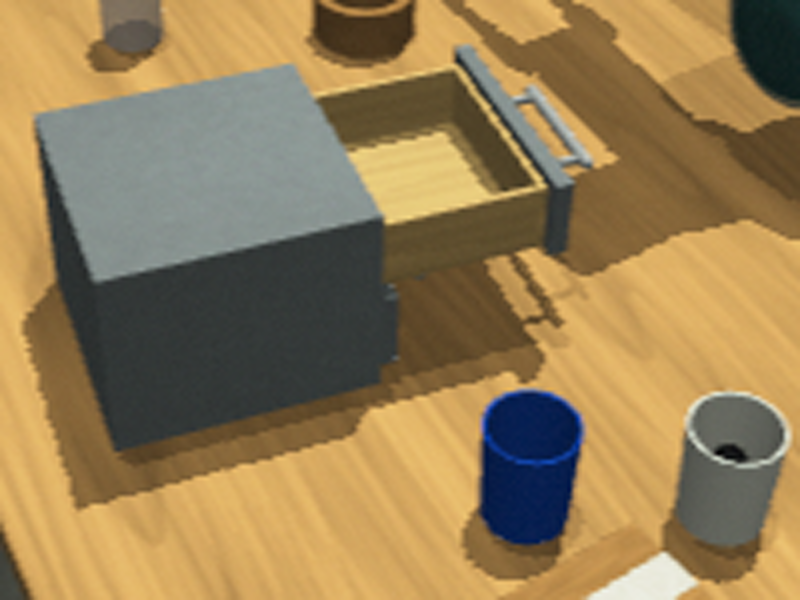

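The close crops show the white cup holding black knobs. Its rim centre is at about (128.3,238.3) in top and (344.5,247) in scene. The blue cup is empty.

Run:
```python
from h import *
T=load("top0.npz");S=load("scene0.npz")
X,e=tri(T,(60+205/3,140+295/3),S,(160+738/4,140+428/4)); print("cup rim tri",X,e)
print("cup rim top z.085",onz(T,60+205/3,140+295/3,.085), "scene",onz(S,160+738/4,140+428/4,.085))
# refine rim: depth points near rim
for D in(T,S):
    C=cloud(D); m=(np.hypot(C[...,0]-.497,C[...,1]-.337)<.06)&(C[...,2]>.06)&(C[...,2]<.1)
    print("cloud rim box",C[m].min(0),C[m].max(0),(C[m].min(0)+C[m].max(0))/2)
# blue cup
Y,e=tri(T,(60+287/3,140+152/3),S,(160+532/4,140+427/4)); print("blue rim",Y,e)
# handle ends
f=lambda x,y:(60+x/3,140+y/3); g=lambda x,y:(160+x/4,140+y/4)
for n,a,b in(("h L",(490,333),(588,161)),("h R",(614,344),(532,91)),("panel L front? ",(436,268),(570,183)),("panel R",(676,290),(462,50)),("cab fl",(450,94),(382,218)),("cab fr",(693,121),(292,67))):
    X,e=tri(T,f(*a),S,g(*b)); print(n,X.round(4),round(e,4))
P=cloud(T)
for n,C in(("T",P),("S",cloud(S))):
    m=(np.abs(C[...,2]-.164)<.012)&(C[...,0]>.6)&(C[...,0]<.95)&(np.abs(C[...,1])<.2)
    m=cv2.morphologyEx(m.astype(np.uint8),cv2.MORPH_OPEN,np.ones((5,5)))>0
    p=C[m]; r=cv2.minAreaRect((p[:,:2]*1000).astype(np.float32));print(n,np.median(p[:,2]),r,cv2.boxPoints(r).tolist())
    # by row: panel
    m=(C[...,2]>.143)&(C[...,2]<.16)&(C[...,0]>.45)&(C[...,0]<.58)&(np.abs(C[...,1])<.15)
    p=C[m]; print("panel",len(p), cv2.minAreaRect((p[:,:2]*1000).astype(np.float32)))
for n,z,a in(("tape",.048,(382,252)),("bottle",.15,(425,171)),("carton",.075,(100,181))): print(n,onz(T,*a,z))
```

```text
cup rim tri [0.49631785 0.3370484  0.08129472] 0.0007222108907228618
cup rim top z.085 [0.49657228 0.33574646 0.085     ] scene [0.49859669 0.33979327 0.085     ]
cloud rim box [0.46440584 0.30415036 0.06004747] [0.53060141 0.37239729 0.09107243] [0.49750363 0.33827383 0.07555995]
cloud rim box [0.46546747 0.30262388 0.06029802] [0.53436036 0.37241027 0.08804668] [0.49991392 0.33751707 0.07417235]
blue rim [0.61728188 0.26989936 0.07537732] 0.002474499418262439
h L [0.4616 0.0913 0.1247] 0.0001
h R [ 0.4506 -0.0095  0.1224] 0.001
panel L front?  [0.5116 0.1338 0.1513] 0.0071
panel R [ 0.4916 -0.0587  0.1447] 0.0056
cab fl [0.6536 0.119  0.1591] 0.0003
cab fr [ 0.6302 -0.0768  0.158 ] 0.003
T 0.16471573213326904 ((744.2072143554688, 11.459281921386719), (200.4090576171875, 207.08148193359375), 83.4113540649414) [[629.852783203125, -76.20315551757812], [835.566650390625, -99.9637451171875], [858.5616455078125, 99.12171936035156], [652.8477783203125, 122.88230895996094]]
panel 633 ((531.1565551757812, 38.71200180053711), (192.11085510253906, 91.91338348388672), 89.08806610107422)
S 0.1639955110189241 ((745.859375, 9.582344055175781), (209.3374786376953, 205.98655700683594), 83.51541137695312) [[631.7041625976562, -82.78511047363281], [836.3728637695312, -106.04840087890625], [860.0145874023438, 101.94979858398438], [655.3458862304688, 125.21308898925781]]
panel 274 ((524.0556030273438, 39.58214569091797), (93.86505126953125, 192.61599731445312), 4.964126110076904)
tape [ 0.45088022 -0.31596861  0.048     ]
bottle [ 0.64743103 -0.40230563  0.15      ]
carton [0.64589642 0.41382067 0.075     ]
```

Emit:
apply_moves:
  moves: [0.085,0.024,-0.03,-0.007,0,0,0,0.085,0.024,-0.03,-0.007,0,0,0,0.085,0.024,-0.03,-0.007,0,0,0,0.085,0.024,-0.03,-0.007,0,0,0,0.085,0.024,-0.03,-0.007,0,0,0,0.085,0.024,-0.03,-0.007,0,0,0,0.085,0.024,-0.03,-0.007,0,0,0,0.085,0.024,-0.03,-0.007,0,0,0]

```text
clock: 0.77
position: [0.2695, -0.2713, 0.2817]
ee_rot: [-0.005, 0.993, 0.118, -0.001]
contact_force: [0.3, -0.2, -0.5]
width: 0.0851
```

```bash
cat > st.py <<'E'
from rig import manip
import json
s=manip.get_state()
f=open("states.jsonl","a");f.write(json.dumps({k:(v.tolist() if hasattr(v,"tolist") else v) for k,v in s.items()})+"\n")
print(round(s["clock"],2),"q",s["qpos"].round(3),"p",s["position"].round(4),"R",s["ee_rot"].round(4),"F",s["contact_force"].round(1),"w",round(s["width"],4))
E
python3 st.py
```

```text
0.77 q [-0.974 -0.045  1.759  0.002  1.439  0.36 ] p [ 0.2695 -0.2713  0.2817] R [-0.0054  0.993   0.1181 -0.0015] F [ 0.3 -0.2 -0.5] w 0.0851
```

Emit:
apply_moves:
  moves: [0.085,0.024,-0.03,-0.006,0,0,0,0.085,0.024,-0.03,-0.006,0,0,0,0.085,0.024,-0.03,-0.006,0,0,0,0.085,0.024,-0.03,-0.006,0,0,0,0.085,0,0,-0.01,0.1,0,0,0.085,0,0,-0.01,0.1,0,0,0.085,0,0,-0.01,0.1,0,0,0.085,0,0,-0.01,0.1,0,0]

```text
clock: 1.43
position: [0.3405, -0.1032, 0.3516]
ee_rot: [-0.211, 0.966, 0.144, -0.026]
contact_force: [0.6, 1.0, -0.1]
width: 0.0849
```

```bash
python3 st.py
```

```text
1.43 q [-0.732  0.052  1.572  0.237  1.878  0.574] p [ 0.3405 -0.1032  0.3516] R [-0.2113  0.9665  0.1436 -0.0261] F [ 0.6  1.  -0.1] w 0.0849
```

Emit:
apply_moves:
  moves: [0.085,0,0,0,0.1,0,0,0.085,0,0,0,0.1,0,0,0.085,0,0,0,0.1,0,0,0.085,0,0,0,0.1,0,0,0.085,0,0,0,0.1,0,0,0.085,0,0,0,0.1,0,0,0.085,0,0,0,0.1,0,0,0.085,0,0,0,0.1,0,0]

```text
clock: 2.1
position: [0.344, -0.107, 0.3539]
ee_rot: [-0.582, 0.8, 0.123, -0.078]
contact_force: [-0.2, 0.1, -0.2]
width: 0.0849
```

```bash
python3 st.py
```

```text
2.1 q [-0.894  0.44   1.587  0.498  2.282  0.448] p [ 0.344  -0.107   0.3539] R [-0.5821  0.7999  0.1234 -0.0783] F [-0.2  0.1 -0.2] w 0.0849
```

```bash
cat >> h.py <<'E'
from scipy.spatial.transform import Rotation as Ro
LO=np.array([-2.89,-.75,.22,-1.18,.11,-2.7]);HI=np.array([2.89,2.08,2.7,4.32,2.71,2.7])
def fk(q,P):
    d,h,a1,L1,a2,L2,L6=P
    Z=lambda a:Ro.from_euler('z',a);Y=lambda a:Ro.from_euler('y',a)
    R=Z(q[0]);p=R.apply([a1,d,h]);R=R*Y(q[1]);p=p+R.apply([0,0,L1]);R=R*Y(q[2]);p=p+R.apply([a2,0,L2])
    R=R*Z(q[3])*Y(q[4])*Z(q[5]); p=p+R.apply([0,0,L6]); return p,R
E
cat > fit.py <<'E'
from h import *
from scipy.optimize import least_squares
import json
S=[json.loads(l) for l in open("states.jsonl")]
S.append(dict(qpos=[-1.44200274e+00,2.76529872e-01,1.50598760e+00,-1.66613148e-05,1.36070053e+00,-1.20984951e-01],position=[0.14207152,-0.55669556,0.23053483],ee_rot=[-8.12636347e-04,9.92210922e-01,1.24566552e-01,-1.13189266e-05]))
r=least_squares(lambda P:np.concatenate([fk(s["qpos"],P)[0]-s["position"] for s in S]),[.07,.3,0,.35,0,.35,.2])
print(r.x.round(4),np.abs(r.fun).max())
RT=[(fk(s["qpos"],r.x)[1].inv()*Ro.from_quat(np.roll(s["ee_rot"],-1))).as_rotvec().round(3).tolist() for s in S];print(RT)
np.save("P.npy",r.x)
E
python3 fit.py
```

```text
[0.0694 0.1368 0.     0.6297 0.0604 0.4211 0.3645] 2.710232566149884e-09
[[-0.0, 0.0, 1.571], [0.0, 0.0, 1.571], [-0.0, 0.0, 1.571], [0.0, 0.0, 1.571]]
```

```bash
cat >> h.py <<'E'
from scipy.optimize import least_squares
try: PP=np.load("P.npy")
except Exception: PP=None
C90=Ro.from_euler('z',np.pi/2)
def tool(q):
    p,R=fk(q,PP); return p,R*C90
def ik(p,R,seeds=None,n=12,rng=np.random.default_rng(0)):
    out=[]
    seeds=list(seeds or [])+[rng.uniform(LO,HI) for _ in range(n)]
    for s in seeds:
        f=lambda q:np.concatenate([tool(q)[0]-p,.3*(R.inv()*tool(q)[1]).as_rotvec()])
        r=least_squares(f,np.clip(s,LO+.01,HI-.01),bounds=(LO+.005,HI-.005))
        if np.abs(r.fun).max()<1e-4 and not any(np.abs(r.x-o).max()<.02 for o in out): out.append(r.x)
    return out
def frame(az,d,roll=0,flip=0):
    # az tool azimuth, d down angle, jaw horizontal, roll about tool z (rad)
    a,dd=np.radians([az,d]); z=np.array([np.cos(dd)*np.cos(a),np.cos(dd)*np.sin(a),-np.sin(dd)])
    y=np.array([-np.sin(a),np.cos(a),0])*(-1 if flip else 1); x=np.cross(y,z)
    return Ro.from_matrix(np.stack([x,y,z],1))*Ro.from_euler('z',roll)
E
python3 - <<'E'
from h import *
ax=np.array([.498,.3375,.058])
for d in(15,25):
  for az in(10,35,60):
    for fl in(0,1):
        R=frame(az,d,0,fl); z=R.as_matrix()[:,2]
        for q in ik(ax+.02*z,R): print(d,az,fl,q.round(2))
E
```

```text
15 10 0 [0.81 0.88 2.52 3.75 1.51 1.72]
15 10 1 [ 0.81  0.88  2.52  3.75  1.51 -1.42]
15 35 0 [0.32 1.   2.69 2.85 1.84 1.41]
15 35 1 [ 0.32  1.    2.69  2.85  1.84 -1.73]
15 60 0 [-0.06  0.87  2.5   2.08  1.41  1.37]
15 60 1 [-0.06  0.87  2.5   2.08  1.41 -1.77]
25 10 0 [0.77 0.69 2.47 3.74 1.14 1.58]
25 10 1 [ 0.77  0.69  2.47  3.74  1.14 -1.56]
25 35 0 [0.34 0.73 2.6  2.89 1.32 1.52]
25 35 1 [ 0.34  0.73  2.6   2.89  1.32 -1.62]
25 60 0 [-0.01  0.68  2.45  2.08  1.13  1.58]
25 60 1 [-0.01  0.68  2.45  2.08  1.13 -1.56]
```

```bash
cat > geo.py <<'E'
from h import *
xc=np.array([.9934,-.1149,0]);yc=np.array([.1149,.9934,0]);zz=np.array([0,0,1.])
FE=np.array([.6420,.0225,0]); O=FE+.095*xc   # cabinet origin
q0=.136
def tocab(X): X=np.atleast_2d(X)-O; return np.stack([X@xc,X@yc,X[:,2]],1)
def frc(x,y,z): return O+x*xc+y*yc+z*zz
def boxes(q): return [([-.110,.110],[-.1,.1],[0,.164]),([-.11-q,-.095-q],[-.097,.097],[.08,.151]),([-.151-q,-.11-q],[-.052,.052],[.12,.132]),
   ([-.095-q,-.09],[.079,.087],[.08,.142]),([-.095-q,-.09],[-.087,-.079],[.08,.142])]
def clear(X,q=q0):
    c=tocab(X);m=c[:,2].min()
    for b in boxes(q):
        lo=np.array([k[0] for k in b]);hi=np.array([k[1] for k in b])
        d=np.linalg.norm(np.maximum(np.maximum(lo-c,c-hi),0),axis=1); m=min(m,d.min())
    return m
g=lambda a,b,n:np.linspace(a,b,n)
def boxpts(xs,ys,zs): return np.array([[x,y,z] for x in xs for y in ys for z in zs])
BODY=boxpts(g(-.043,.043,3),g(-.043,.043,3),g(-.20,-.073,5))
FING=boxpts([-.011,.011],[-.057,.057],g(-.073,0,5))
def cuppts(pc,u):
    a=np.cross(u,[1,.3,.2]);a/=np.linalg.norm(a);b=np.cross(u,a);t=np.linspace(0,2*np.pi,24,endpoint=False)
    return np.concatenate([pc+s*u+r*(np.cos(t)[:,None]*a+np.sin(t)[:,None]*b) for s,r in((.0425,.0345),(0,.033),(-.0425,.0315))])
def armpts(q):
    p,R=fk(q,PP);w=p-R.apply([0,0,PP[6]])
    R3=Ro.from_euler('z',q[0])*Ro.from_euler('y',q[1]+q[2]); e=w-R3.apply([PP[4],0,PP[5]])
    return w,e
def toolclear(p,R,q,dq=q0):
    w,e=armpts(q); z=R.as_matrix()[:,2]
    a=np.concatenate([R.apply(BODY)+p,R.apply(FING)+p]); l=np.array([w+(p-.2*z-w)*s for s in g(0,1,5)]+[w+(e+0*w-w)*s for s in g(0,1,8)])
    return min(clear(a,dq),clear(l,dq)-.055)
E
python3 - <<'E'
from geo import *
import itertools
def uvec(R,d): return R.inv().apply(zz)
cup=np.array([.498,.3375,.0])
res=[]
for d in(20,30,35):
  for az in(45,60,75):
   for fl in(0,1):
    Rg=frame(az,d,0,fl);z=Rg.as_matrix()[:,2];zg=.062
    pg=cup+[0,0,zg]+.02*z
    qs=ik(pg,Rg,n=6)
    if not qs: continue
    q=qs[0]; u=Rg.inv().apply(zz); pm=Rg.inv().apply(cup+[0,0,.0425]-pg) # cup mid in tool
    print("G",d,az,fl,q.round(2),"clr",round(toolclear(pg,Rg,q),3))
    for gam in range(-100,31,15):
      for be in range(0,360,15):
        axis=np.array([np.cos(np.radians(be)),np.sin(np.radians(be)),0])
        R=Ro.from_rotvec(axis*np.radians(130))*Ro.from_euler('z',gam,degrees=True)*Rg
        zt=R.as_matrix()[:,2]
        if zt[2]>.35 : continue
        un=R.apply(u); rim=frc(-.095-.065,0,.185)-un*np.array([1,1,0])*.02
        pc=rim-.0425*un; p=pc-R.apply(pm)
        c=clear(np.concatenate([R.apply(BODY)+p,R.apply(FING)+p,cuppts(pc,un)]))
        if c<.012: continue
        k=ik(p,R,seeds=[q],n=0)
        if not k: continue
        k=k[0];m=np.minimum(k-LO,HI-k).min()
        tc=toolclear(p,R,k)
        if tc<.01: continue
        res.append((np.abs(k-q)[[0,3,5]].max(),d,az,fl,gam,be,round(c,3),round(tc,3),round(m,2),k.round(2),q.round(2),un.round(2),zt.round(2)))
res.sort(key=lambda r:r[0])
print(len(res))
for r in res[:25]: print(*r)
E
```

```text
G 20 45 0 [0.14 0.82 2.61 2.54 1.46 1.4 ] clr 0.04
G 20 45 1 [ 0.14  0.82  2.61  2.54  1.46 -1.75] clr 0.04
G 20 60 0 [-0.04  0.76  2.48  2.09  1.27  1.48] clr 0.033
G 20 60 1 [-0.04  0.76  2.48  2.09  1.27 -1.66] clr 0.033
G 20 75 0 [-0.11  0.73  2.29  1.68  1.21  1.69] clr -0.025
G 20 75 1 [-0.11  0.73  2.29  1.68  1.21 -1.45] clr -0.025
G 30 45 0 [0.19 0.6  2.52 2.54 1.03 1.59] clr 0.042
G 30 45 1 [ 0.19  0.6   2.52  2.54  1.03 -1.55] clr 0.042
G 30 60 0 [0.03 0.59 2.41 2.04 0.98 1.72] clr 0.042
G 30 60 1 [ 0.03  0.59  2.41  2.04  0.98 -1.42] clr 0.042
G 30 75 0 [-0.05  0.6   2.25  1.61  1.01  1.9 ] clr 0.006
G 30 75 1 [-0.05  0.6   2.25  1.61  1.01 -1.24] clr 0.006
G 35 45 0 [0.22 0.51 2.46 2.5  0.82 1.69] clr 0.042
G 35 45 1 [ 0.22  0.51  2.46  2.5   0.82 -1.45] clr 0.042
G 35 60 0 [0.07 0.52 2.36 1.98 0.84 1.86] clr 0.042
G 35 60 1 [ 0.07  0.52  2.36  1.98  0.84 -1.28] clr 0.042
G 35 75 0 [-0.01  0.55  2.22  1.55  0.92  2.03] clr 0.015
G 35 75 1 [-0.01  0.55  2.22  1.55  0.92 -1.11] clr 0.015
197
2.2388501536372702 20 75 1 5 150 0.012 0.012 0.57 [ 0.15  0.8   1.16 -0.56  2.14  
[... 3396 characters left out ...]
0.54 -0.64] [-0.81 -0.36 -0.46]
2.5351092591645172 30 75 1 -70 105 0.019 0.019 0.37 [ 0.1   0.89  1.08 -0.43  2.34  1.3 ] [-0.05  0.6   2.25  1.61  1.01 -1.24] [ 0.74  0.2  -0.64] [-0.86 -0.39 -0.33]
2.535609071495842 20 75 1 -40 120 0.022 0.022 0.5 [ 0.08  0.81  1.12 -0.38  2.21  1.09] [-0.11  0.73  2.29  1.68  1.21 -1.45] [ 0.66  0.38 -0.64] [-0.79 -0.36 -0.5 ]
2.568642922733198 35 60 1 -55 105 0.014 0.014 0.31 [ 0.1   0.93  1.07 -0.45  2.4   1.28] [ 0.07  0.52  2.36  1.98  0.84 -1.28] [ 0.74  0.2  -0.64] [-0.89 -0.39 -0.25]
2.5770383186157844 35 75 1 -40 150 0.018 0.018 0.15 [ 0.4   0.75  1.57 -1.03  1.82  1.21] [-0.01  0.55  2.22  1.55  0.92 -1.11] [ 0.38  0.66 -0.64] [-0.16 -0.97 -0.2 ]
```

Run:
```python
from geo import *
cup=np.array([.498,.3375,.0])
res=[]
for d,az in((30,45),(30,60),(20,45)):
   for fl in(0,1):
    Rg=frame(az,d,0,fl);z=Rg.as_matrix()[:,2];pg=cup+[0,0,.062]+.02*z
    q=ik(pg,Rg,n=6)[0]; u=Rg.inv().apply(zz); pm=Rg.inv().apply(cup+[0,0,.0425]-pg)
    for daz in range(-60,61,15):
     for dp in(30,20,10,0,-10,-20):
      for roll in range(-200,201,20):
        if not 100<=abs(roll)<=200: continue
        R=frame(az+daz,dp,0,fl)*Ro.from_euler('z',roll,degrees=True)
        un=R.apply(u); tip=np.degrees(np.arccos(un[2]))
        if tip<120: continue
        zt=R.as_matrix()[:,2]
        for h in(.165,.185,.205,.23):
          rim=frc(-.095-.065,0,h)-un*np.array([1,1,0])*.02
          pc=rim-.0425*un; p=pc-R.apply(pm)
          c=clear(np.concatenate([R.apply(BODY)+p,R.apply(FING)+p,cuppts(pc,un)]))
          if c<.012: continue
          s=q.copy();s[5]+=np.radians(roll)
          k=ik(p,R,seeds=[s],n=0)
          if not k or abs(k[0][3]-q[3])>1.3: break
          k=k[0];m=np.minimum(k-LO,HI-k).min();tc=toolclear(p,R,k)
          if tc>.01 and m>.08: res.append((h,-tip,d,az,fl,daz,dp,roll,round(c,3),round(tc,3),round(m,2),k.round(2),q.round(2),un.round(2),zt.round(2)));break
res.sort(key=lambda r:r[:2])
print(len(res))
for r in res[:40]: print(*r)
```

```text
652
0.165 -126.42069728530184 20 45 0 0 30 -200 0.012 0.013 0.51 [-0.55  0.34  2.19  1.43  1.01 -1.21] [0.14 0.82 2.61 2.54 1.46 1.4 ] [-0.29 -0.75 -0.59] [ 0.61  0.61 -0.5 ]
0.165 -126.42069728530184 20 45 1 0 30 160 0.012 0.013 0.51 [-0.55  0.34  2.19  1.43  1.01  1.94] [ 0.14  0.82  2.61  2.54  1.46 -1.75] [-0.29 -0.75 -0.59] [ 0.61  0.61 -0.5 ]
0.185 -160.00000000000009 20 45 0 -15 0 -180 0.013 0.013 0.19 [-0.65  0.69  2.51  1.97  1.59 -1.63] [0.14 0.82 2.61 2.54 1.46 1.4 ] [-0.3  -0.17 -0.94] [0.87 0.5  0.  ]
0.185 -160.00000000000009 20 45 0 15 0 -180 0.013 0.013 0.58 [-0.7   0.69  2.12  1.41  1.63 -1.24] [0.14 0.82 2.61 2.54 1.46 1.4 ] [-0.17 -0.3  -0.94] [0.5  0.87 0.  ]
0.185 -160.00000000000009 20 45 1 -60 0 180 0.013 0.013 0.08 [0.17 0.73 2.62 3.58 1.76 1.66] [ 0.14  0.82  2.61  2.54  1.46 -1.75] [-0.33  0.09 -0.94] [ 0.97 -0.26  0.  ]
0.185 -160.00000000000009 20 45 1 -15 0 180 0.013 0.013 0.19 [-0.65  0.69  2.51  1.97  1.59  1.51] [ 0.14  0.82  2.61  2.54  1.46 -1.75] [-0.3  -0.17 -0.94] [ 0.87  0.5  -0.  ]
0.185 -160.00000000000009 20 45 1 15 0 180 0.013 0.013 0.58 [-0.
[... 5178 characters left out ...]
-0.62  0.4   2.22  1.53  1.19  2.13] [ 0.14  0.82  2.61  2.54  1.46 -1.75] [-0.45 -0.45 -0.77] [ 0.66  0.66 -0.34]
0.185 -140.00000000000006 20 45 1 15 20 180 0.016 0.021 0.5 [-0.63  0.47  2.05  1.28  1.35  2.2 ] [ 0.14  0.82  2.61  2.54  1.46 -1.75] [-0.32 -0.56 -0.77] [ 0.47  0.81 -0.34]
0.185 -140.00000000000003 30 45 0 0 10 -180 0.013 0.024 0.42 [-0.66  0.53  2.28  1.63  1.37 -1.23] [0.19 0.6  2.52 2.54 1.03 1.59] [-0.45 -0.45 -0.77] [ 0.7   0.7  -0.17]
0.185 -140.00000000000003 30 45 1 0 10 180 0.013 0.024 0.42 [-0.66  0.53  2.28  1.63  1.37  1.91] [ 0.19  0.6   2.52  2.54  1.03 -1.55] [-0.45 -0.45 -0.77] [ 0.7   0.7  -0.17]<stdin>:13: RuntimeWarning: invalid value encountered in arccos
```

```bash
cat > plan.py <<'E'
from geo import *
import json
def cur():
    s=json.loads(open("states.jsonl").read().splitlines()[-1]); return np.array(s["qpos"]),np.array(s["position"]),Ro.from_quat(np.roll(s["ee_rot"],-1))
def path(q,p0,R0,p1,R1,n=12,dq=q0,verbose=True):
    rv=(R0.inv()*R1).as_rotvec(); ok=True
    for i in range(1,n+1):
        R=R0*Ro.from_rotvec(rv*i/n);p=p0+(p1-p0)*i/n
        k=ik(p,R,seeds=[q],n=0)
        if not k: print("FAIL at",i,n); return None
        if np.abs(k[0]-q).max()>.6: print("jump",i,(k[0]-q).round(2))
        q=k[0]
        if verbose and (i%3==0 or i==n): print("  ",i,q.round(2),"clr",round(toolclear(p,R,q,dq),3), "m",round(np.minimum(q-LO,HI-q).min(),2))
    print(" tool shift",R0.inv().apply(p1-p0).round(4),"rv",rv.round(3),"|rv|",round(np.linalg.norm(rv),3)); return q
E
python3 - <<'E'
from plan import *
q,p,R=cur(); print(p,R.as_matrix().round(2).tolist())
cup=np.array([.498,.3375,0])
for az,d in((55,22),(65,25)):
  for fl in(0,1):
    Rg=frame(az,d,0,fl);z=Rg.as_matrix()[:,2];pg=cup+[0,0,.062]+.02*z; pre=pg-.12*z
    for mid in (np.array([.40,.0,.36]),np.array([.42,.18,.30])):
        print("==",az,d,fl,mid); k=path(q,p,R,mid,Rg)
        if k is not None:
            k=path(k,mid,Rg,pre,Rg,6); 
            if k is not None: path(k,pre,Rg,pg,Rg,3)
E
```

```text
[ 0.34404898 -0.10702031  0.35392056] [[0.96, 0.11, -0.27], [0.29, -0.29, 0.91], [0.02, -0.95, -0.31]]
== 55 22 0 [0.4  0.   0.36]
   3 [-0.97  0.43  1.73  0.67  2.21  0.93] clr 0.202 m 0.5
   6 [-1.06  0.35  1.9   0.8   2.08  1.38] clr 0.212 m 0.63
   9 [-1.13  0.21  2.04  0.9   1.93  1.86] clr 0.222 m 0.66
   12 [-1.13  0.01  2.1   0.96  1.77  2.43] clr 0.203 m 0.27
 tool shift [ 0.0846 -0.0311  0.0807] rv [0.63  0.748 1.787] |rv| 2.038
   3 [-0.83  0.16  2.45  1.19  1.35  2.11] clr 0.075 m 0.25
   6 [-0.34  0.65  2.68  1.91  1.24  1.37] clr 0.063 m 0.02
 tool shift [0.1517 0.1133 0.3201] rv [0. 0. 0.] |rv| 0.0
   3 [0.02 0.74 2.52 2.23 1.25 1.48] clr 0.042 m 0.18
 tool shift [-0.    0.    0.12] rv [0. 0. 0.] |rv| 0.0
== 55 22 0 [0.42 0.18 0.3 ]
   3 [-0.92  0.41  1.82  0.69  2.13  0.92] clr 0.183 m 0.58
   6 [-0.94  0.32  2.06  0.87  1.93  1.34] clr 0.17 m 0.64
   9 [-0.9   0.17  2.27  1.04  1.69  1.79] clr 0.17 m 0.43
   12 [-0.69 -0.05  2.37  1.23  1.37  2.42] clr 0.144 m 0.28
 tool shift [ 0.1545 -0.0244  0.258 ] rv [0.63  0.748 1.787] |rv| 2.038
   3 [-0.52  0.22  2.55  1.51  
[... 3382 characters left out ...]
 0.31
 tool shift [ 0.   -0.    0.12] rv [0. 0. 0.] |rv| 0.0
== 65 25 1 [0.42 0.18 0.3 ]
   3 [-0.85  0.31  1.72  0.6   2.08  0.22] clr 0.168 m 0.63
   6 [-0.8   0.18  1.88  0.73  1.88 -0.03] clr 0.153 m 0.82
   9 [-0.74  0.08  2.05  0.88  1.66 -0.33] clr 0.144 m 0.65
   12 [-0.63  0.01  2.24  1.11  1.44 -0.7 ] clr 0.144 m 0.46
 tool shift [ 0.1545 -0.0244  0.258 ] rv [-0.598  0.414 -1.223] |rv| 1.423
   3 [-0.49  0.23  2.38  1.3   1.22 -1.  ] clr 0.065 m 0.32
   6 [-0.35  0.52  2.47  1.58  1.13 -1.4 ] clr 0.022 m 0.23
 tool shift [-0.1414  0.0041  0.1598] rv [0. 0. 0.] |rv| 0.0
   3 [-0.04  0.67  2.39  1.93  1.1  -1.48] clr 0.022 m 0.31
 tool shift [ 0.   -0.    0.12] rv [0. 0. 0.] |rv| 0.0
```

Run:
```python
from plan import *
q,p,R=cur(); cup=np.array([.498,.3375,0])
az,d=60,28
Rg=frame(az,d,0,1);z=Rg.as_matrix()[:,2];pg=cup+[0,0,.062]+.02*z; pre=pg-.09*z
mid=np.array([.42,.18,.30])
print("A");k=path(q,p,R,mid,Rg); print("pre",pre.round(4)); k=path(k,mid,Rg,pre,Rg,6); kg=path(k,pre,Rg,pg,Rg,3)
u=Rg.inv().apply(zz);pm=Rg.inv().apply(cup+[0,0,.0425]-pg)
up=pg+[0,0,.2]; print("lift"); kl=path(kg,pg,Rg,up,Rg,6)
for azp,dp,roll,h in((60,28,160,.19),(75,28,160,.19),(75,15,150,.19),(75,10,150,.18),(90,15,150,.19)):
    Rp=frame(azp,dp,0,1); Re=Rp*Ro.from_euler('z',roll,degrees=True)
    un=Re.apply(u); hd=un*[1,1,0];hd/=np.linalg.norm(hd)
    rim=frc(-.095-.065,0,h)-hd*.025; pp=rim-.0425*un-Re.apply(pm)
    print("POUR",azp,dp,roll,"tip",np.degrees(np.arccos(un[2])).round(),"un",un.round(2),"p",pp.round(4))
    kp=path(kl,up,Rg,pp,Rp,8,verbose=False)
    if kp is None: continue
    q=kp
    for r in range(0,roll+1,20):
        Rr=Rp*Ro.from_euler('z',r,degrees=True);s=q.copy();s[5]+=.35 if r else 0
        kk=ik(pp,Rr,seeds=[s],n=0)
        if not kk: print("fail",r);break
        q=kk[0]; ur=Rr.apply(u);pc=pp+Rr.apply(pm);rm=tocab(pc+.0425*ur)[0]
        print("  r",r,"tip",np.degrees(np.arccos(min(1,ur[2]))).round(),"rim cab",rm.round(3),"dir cab",(ur@xc).round(2),(ur@yc).round(2),"clr tool",round(toolclear(pp,Rr,q),3),"cup",round(clear(cuppts(pc,ur)),3),q.round(2))
```

```text
A
   3 [-0.85  0.3   1.72  0.6   2.07  0.24] clr 0.168 m 0.64
   6 [-0.8   0.15  1.88  0.72  1.85  0.01] clr 0.155 m 0.82
   9 [-0.74  0.03  2.06  0.88  1.62 -0.26] clr 0.146 m 0.64
   12 [-0.62 -0.06  2.25  1.12  1.36 -0.6 ] clr 0.144 m 0.45
 tool shift [ 0.1545 -0.0244  0.258 ] rv [-0.685  0.429 -1.155] |rv| 1.41
pre [0.4671 0.284  0.0949]
   3 [-0.41  0.17  2.41  1.39  1.1  -0.94] clr 0.07 m 0.29
   6 [-0.21  0.49  2.51  1.81  1.04 -1.41] clr 0.043 m 0.19
 tool shift [-0.1278 -0.0112  0.1966] rv [0. 0. 0.] |rv| 0.0
   3 [ 0.01  0.62  2.42  2.06  1.04 -1.48] clr 0.043 m 0.28
 tool shift [0.   0.   0.09] rv [0. 0. 0.] |rv| 0.0
lift
   3 [ 0.01  0.35  2.34  1.83  0.9  -1.07] clr 0.078 m 0.36
   6 [ 0.01  0.14  2.2   1.54  0.86 -0.62] clr 0.15 m 0.5
 tool shift [ 0.1766  0.     -0.0939] rv [0. 0. 0.] |rv| 0.0
POUR 60 28 160 tip 121.0 un [-0.14 -0.85 -0.51] p [0.5936 0.0894 0.1924]
 tool shift [-0.1399  0.2068 -0.1348] rv [0. 0. 0.] |rv| 0.0
  r 0 tip 0.0 rim cab [-0.158  0.045  0.225] dir cab -0.0 -0.0 clr tool 0.019 cup 0.003 [-0.56  0.38  2.04  1.21  1.23 -0.8 ]
  r 20 tip 18.0 rim 
[... 5156 characters left out ...]
.03 cup 0.001 [-0.56  0.63  1.77  0.97  1.73 -0.26]
  r 60 tip 57.0 rim cab [-0.17   0.027  0.217] dir cab 0.8 -0.25 clr tool 0.031 cup 0.001 [-0.56  0.63  1.77  0.97  1.73  0.09]
  r 80 tip 74.0 rim cab [-0.167  0.026  0.21 ] dir cab 0.91 -0.31 clr tool 0.024 cup 0.006 [-0.56  0.63  1.77  0.97  1.73  0.44]
  r 100 tip 92.0 rim cab [-0.167  0.024  0.204] dir cab 0.92 -0.39 clr tool 0.022 cup 0.023 [-0.56  0.63  1.77  0.97  1.73  0.79]
  r 120 tip 108.0 rim cab [-0.169  0.022  0.197] dir cab 0.82 -0.48 clr tool 0.007 cup 0.032 [-0.56  0.63  1.77  0.97  1.73  1.14]
  r 140 tip 122.0 rim cab [-0.173  0.02   0.192] dir cab 0.64 -0.56 clr tool 0.007 cup 0.037 [-0.56  0.63  1.77  0.97  1.73  1.49]
```

Emit:
apply_moves:
  moves: [0.085,0.01,0,0.015,-0.052,0.033,-0.088,0.085,0.01,0,0.015,-0.052,0.033,-0.088,0.085,0.01,0,0.015,-0.052,0.033,-0.088,0.085,0.01,0,0.015,-0.052,0.033,-0.088,0.085,0.01,0,0.015,-0.052,0.033,-0.088,0.085,0.01,0,0.015,-0.052,0.033,-0.088,0.085,0.01,0,0.015,-0.052,0.033,-0.088,0.085,0.01,0,0.015,-0.052,0.033,-0.088]

```text
clock: 2.77
position: [0.4099, 0.018, 0.3135]
ee_rot: [-0.414, 0.809, 0.322, 0.263]
contact_force: [0.1, -0.3, -0.0]
width: 0.0849
```

```bash
python3 st.py
python3 - <<'E'
from plan import *
q,p,R=cur(); cup=np.array([.498,.3375,0])
Rg=frame(60,28,0,1);z=Rg.as_matrix()[:,2];pg=cup+[0,0,.062]+.02*z; pre=pg-.09*z
mid=np.array([.42,.18,.30])
k=path(q,p,R,mid,Rg,8)
E
```

```text
2.77 q [-0.84   0.174  1.896  0.768  1.78  -0.151] p [0.4099 0.018  0.3135] R [-0.4145  0.8094  0.3222  0.2632] F [ 0.1 -0.3 -0. ] w 0.0849
   3 [-0.78  0.07  2.03  0.87  1.64 -0.31] clr 0.136 m 0.67
   6 [-0.7  -0.01  2.17  1.    1.48 -0.47] clr 0.14 m 0.53
   8 [-0.62 -0.06  2.25  1.12  1.36 -0.6 ] clr 0.144 m 0.45
 tool shift [ 0.0464 -0.0584  0.1447] rv [-0.264  0.144 -0.455] |rv| 0.545
```

Emit:
apply_moves:
  moves: [0.085,0.006,-0.007,0.018,-0.036,0.02,-0.063,0.085,0.006,-0.007,0.018,-0.036,0.02,-0.063,0.085,0.006,-0.007,0.018,-0.036,0.02,-0.063,0.085,0.006,-0.007,0.018,-0.036,0.02,-0.063,0.085,0.006,-0.007,0.018,-0.036,0.02,-0.063,0.085,0.006,-0.007,0.018,-0.036,0.02,-0.063,0.085,0.006,-0.007,0.018,-0.036,0.02,-0.063,0.085,0.006,-0.007,0.018,-0.036,0.02,-0.063]

```text
clock: 3.43
position: [0.4299, 0.1822, 0.2908]
ee_rot: [-0.227, 0.728, 0.443, 0.472]
contact_force: [0.1, 0.5, 0.2]
width: 0.0855
```

```bash
python3 st.py
python3 - <<'E'
from plan import *
q,p,R=cur(); cup=np.array([.498,.3375,0])
Rg=frame(60,28,0,1);z=Rg.as_matrix()[:,2];pg=cup+[0,0,.062]+.02*z; pre=pg-.09*z
k=path(q,p,R,pre,Rg,8)
E
```

```text
3.43 q [-0.605 -0.05   2.296  1.178  1.307 -0.728] p [0.4299 0.1822 0.2908] R [-0.2268  0.7275  0.4434  0.4719] F [0.1 0.5 0.2] w 0.0855
   3 [-0.45  0.12  2.4   1.36  1.13 -0.94] clr 0.079 m 0.3
   6 [-0.3   0.33  2.48  1.62  1.04 -1.22] clr 0.05 m 0.22
   8 [-0.21  0.49  2.51  1.81  1.04 -1.41] clr 0.043 m 0.19
 tool shift [-0.1241 -0.0366  0.1828] rv [ 0.047 -0.018  0.075] |rv| 0.091
```

Emit:
apply_moves:
  moves: [0.085,-0.0155,-0.0046,0.0228,0.006,-0.002,0.009,0.085,-0.0155,-0.0046,0.0228,0.006,-0.002,0.009,0.085,-0.0155,-0.0046,0.0228,0.006,-0.002,0.009,0.085,-0.0155,-0.0046,0.0228,0.006,-0.002,0.009,0.085,-0.0155,-0.0046,0.0228,0.006,-0.002,0.009,0.085,-0.0155,-0.0046,0.0228,0.006,-0.002,0.009,0.085,-0.0155,-0.0046,0.0228,0.006,-0.002,0.009,0.085,-0.015,-0.0046,0.022,0.006,-0.002,0.009]

```text
clock: 4.1
position: [0.4586, 0.29, 0.0894]
ee_rot: [-0.249, 0.741, 0.435, 0.448]
contact_force: [0.1, 0.5, -0.1]
width: 0.0847
```

```bash
python3 st.py
cat > shot.py <<'E'
import sys
from rig import imaging
import numpy as np,cv2
for n in("scene","top"):
    d=imaging.get_image(n); cv2.imwrite(f"pics/{n}{sys.argv[1]}.png",d["image"][:,:,::-1]); np.savez(f"{n}{sys.argv[1]}.npz",**d)
if len(sys.argv)>2:
    x0,y0,x1,y1=map(int,sys.argv[2:6]); u0,v0,u1,v1=map(int,sys.argv[6:10])
    a=cv2.imread(f"pics/scene{sys.argv[1]}.png")[y0:y1,x0:x1];b=cv2.imread(f"pics/top{sys.argv[1]}.png")[v0:v1,u0:u1]
    a=cv2.resize(a,(400,400*(y1-y0)//(x1-x0)),interpolation=2);b=cv2.resize(b,(400,400*(v1-v0)//(u1-u0)),interpolation=2)
    H=max(a.shape[0],b.shape[0]);o=np.zeros((H,800,3),np.uint8);o[:a.shape[0],:400]=a;o[:b.shape[0],400:]=b
    cv2.imwrite(f"pics/crop{sys.argv[1]}.png",o)
E
python3 shot.py 1 260 180 400 320 70 180 210 320
python3 - <<'E'
from plan import *
q,p,R=cur(); cup=np.array([.498,.3375,0])
Rg=frame(60,28,0,1);z=Rg.as_matrix()[:,2];pg=cup+[0,0,.062]+.02*z; pre=pg-.09*z
k=path(q,p,R,pg,Rg,8)
E
```

```text
4.1 q [-0.19   0.505  2.534  1.859  1.043 -1.483] p [0.4586 0.29   0.0894] R [-0.2487  0.7406  0.435   0.4476] F [ 0.1  0.5 -0.1] w 0.0847
   3 [-0.11  0.55  2.5   1.95  1.04 -1.49] clr 0.048 m 0.2
   6 [-0.03  0.59  2.45  2.02  1.04 -1.48] clr 0.045 m 0.25
   8 [ 0.01  0.62  2.42  2.06  1.04 -1.48] clr 0.043 m 0.28
 tool shift [0.0047 0.0098 0.0866] rv [0.008 0.007 0.02 ] |rv| 0.022
```

View pics/crop1.png

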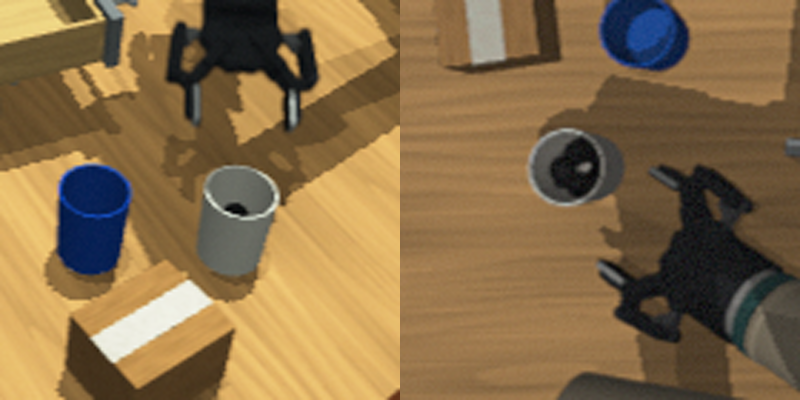

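The crops show the open fingers short of the white cup. In the top crop the finger tips are at (655,172) and (603,265), and the rim centre is at (567,165). First I shift sideways by 10 mm, then advance.

Emit:
apply_moves:
  moves: [0.085,0.0015,0.005,0,0.004,0.003,0.01,0.085,0.0015,0.005,0,0.004,0.003,0.01,0.085,0.0015,0,0.01,0,0,0,0.085,0,0,0.01,0,0,0,0.085,0,0,0.01,0,0,0,0.085,0,0,0.01,0,0,0,0.085,0,0,0.01,0,0,0,0.085,0,0,0,0,0,0]

```text
clock: 4.87
position: [0.492, 0.3248, 0.0767]
ee_rot: [-0.26, 0.742, 0.427, 0.447]
contact_force: [0.2, 0.1, 0.8]
width: 0.0855
```

```bash
python3 st.py; python3 shot.py 2 260 180 400 320 70 180 210 320
python3 - <<'E'
from plan import *
q,p,R=cur(); cup=np.array([.498,.3375,0])
Rg=frame(60,28,0,1);z=Rg.as_matrix()[:,2];pg=cup+[0,0,.062]+.02*z; pre=pg-.09*z
k=path(q,p,R,pg,Rg,8)
E
```

```text
4.87 q [-0.074  0.557  2.456  1.953  1.036 -1.432] p [0.492  0.3248 0.0767] R [-0.2602  0.7417  0.4268  0.4473] F [0.2 0.1 0.8] w 0.0855
   3 [-0.04  0.58  2.45  2.    1.04 -1.45] clr 0.043 m 0.25
   6 [-0.01  0.61  2.43  2.04  1.04 -1.47] clr 0.042 m 0.27
   8 [ 0.01  0.62  2.42  2.06  1.04 -1.48] clr 0.043 m 0.28
 tool shift [-0.0066 -0.0011  0.0392] rv [-0.002 -0.006 -0.004] |rv| 0.007
```

View pics/crop2.png

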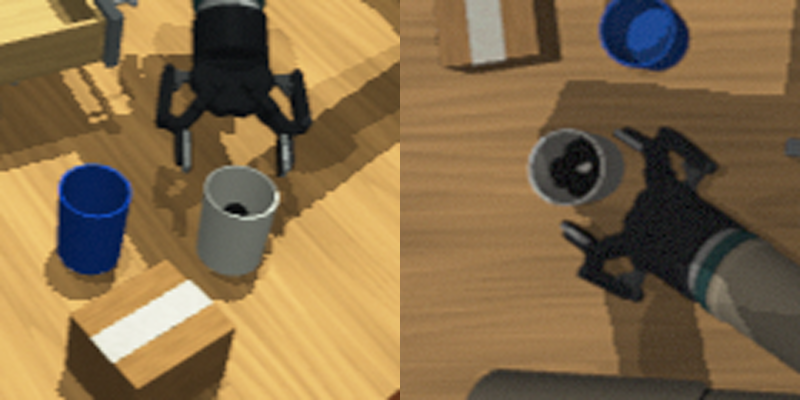

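Emit:
apply_moves:
  moves: [0.085,-0.0012,0,0.0065,0,0,0,0.085,-0.0012,0,0.0065,0,0,0,0.085,-0.0012,0,0.0065,0,0,0,0.085,-0.0012,0,0.0065,0,0,0,0.085,-0.0012,0,0.0065,0,0,0,0.085,-0.0012,0,0.0065,0,0,0,0.085,0,0,0,0,0,0,0.085,0,0,0,0,0,0]

```text
clock: 5.63
position: [0.5089, 0.3523, 0.0519]
ee_rot: [-0.259, 0.742, 0.426, 0.448]
contact_force: [-0.2, -0.3, 0.9]
width: 0.0849
```

```bash
python3 st.py; python3 shot.py 3 260 180 400 320 70 180 210 320
python3 - <<'E'
from plan import *
q,p,R=cur(); cup=np.array([.498,.3375,0])
Rg=frame(60,28,0,1);z=Rg.as_matrix()[:,2];pg=cup+[0,0,.062]+.02*z; pre=pg-.09*z
k=path(q,p,R,pg,Rg,3)
T=load("top3.npz");S=load("scene3.npz")
for D in(T,S):
    C=cloud(D); m=(np.hypot(C[...,0]-.497,C[...,1]-.337)<.05)&(C[...,2]>.078)&(C[...,2]<.092)&(D["image"].min(-1)>95)
    print(m.sum(),C[m].min(0),C[m].max(0))
E
```

```text
5.63 q [ 0.01   0.63   2.424  2.064  1.045 -1.481] p [0.5089 0.3523 0.0519] R [-0.2591  0.7418  0.426   0.4484] F [-0.2 -0.3  0.9] w 0.0849
   3 [ 0.01  0.62  2.42  2.06  1.04 -1.48] clr 0.043 m 0.28
 tool shift [ 0.0003 -0.0021 -0.0009] rv [ 0.002 -0.007 -0.004] |rv| 0.008
49 [0.44959125 0.30468052 0.07845591] [0.53047566 0.37080776 0.08768517]
118 [0.45004593 0.30338719 0.07805591] [0.53307724 0.37253421 0.08803466]
```

View pics/crop3.png

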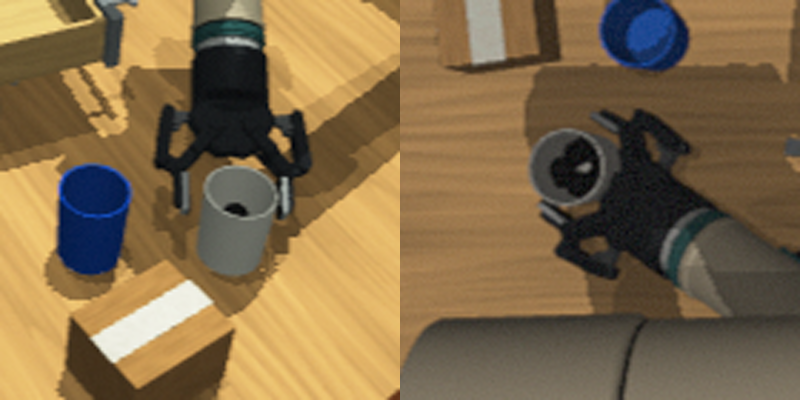

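The cup sits between the fingers, about 3 mm nearer to one of them. I centre the gripper on it, then close at 40 N.

Emit:
apply_moves:
  moves: [0.085,0,-0.002,0,0,0,0,0.085,0,-0.001,0,0,0,0,0.06,0,0,0,0,0,0,0.06,0,0,0,0,0,0,0.06,0,0,0,0,0,0,0.06,0,0,0,0,0,0,0.06,0,0,0,0,0,0,0.06,0,0,0,0,0,0]
  newtons: 40

```text
clock: 6.4
position: [0.5056, 0.3531, 0.0528]
ee_rot: [-0.259, 0.742, 0.426, 0.449]
contact_force: [-0.2, 0.6, -0.6]
width: 0.0672
```

```bash
python3 st.py
```

```text
6.4 q [ 0.013  0.628  2.432  2.071  1.048 -1.488] p [0.5056 0.3531 0.0528] R [-0.2586  0.7419  0.426   0.4486] F [-0.2  0.6 -0.6] w 0.0672
```

Emit:
apply_moves:
  moves: [0.05,0.005,0,-0.0027,0,0,0,0.05,0.01,0,-0.0053,0,0,0,0.05,0.02,0,-0.0106,0,0,0,0.05,0.025,0,-0.0133,0,0,0,0.05,0.025,0,-0.0133,0,0,0,0.05,0.025,0,-0.0133,0,0,0,0.05,0.025,0,-0.0133,0,0,0,0.05,0.025,0,-0.0133,0,0,0]

```text
clock: 7.07
position: [0.5017, 0.3491, 0.2272]
ee_rot: [-0.257, 0.752, 0.424, 0.434]
contact_force: [0.5, 0.9, -2.5]
width: 0.0672
```

```bash
python3 st.py;python3 shot.py 4 200 120 400 320 70 150 270 350
```

```text
7.07 q [ 0.013  0.167  2.234  1.566  0.847 -0.661] p [0.5017 0.3491 0.2272] R [-0.2575  0.7525  0.4235  0.4337] F [ 0.5  0.9 -2.5] w 0.0672
```

View pics/crop4.png

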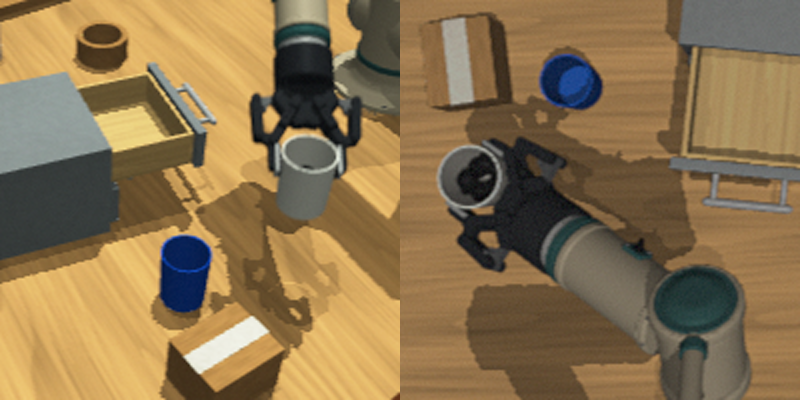

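```bash
cat > cupst.py <<'E'
from plan import *
S=[json.loads(l) for l in open("states.jsonl")]
G=[s for s in S if abs(s["clock"]-6.4)<.05][0]
RG=Ro.from_quat(np.roll(G["ee_rot"],-1));PG=np.array(G["position"])
u=RG.inv().apply(zz); c=RG.inv().apply(np.array([.498,.3375,.0425])-PG)
# remove tool-y offset
c[1]=0; pm=c
E
python3 - <<'E'
from cupst import *
print("pm",pm.round(4),"u",u.round(3)); q,p,R=cur()
print("cup now",(p+R.apply(pm)).round(3),R.apply(u).round(3))
for X in((.4616,.0913,.125),(.4506,-.0095,.122),(.5116,.1338,.151),(.4916,-.0587,.145)): print(tocab(X).round(4))
for azp,dp,roll,h in((75,15,160,.20),(70,18,165,.20)):
    Rp=frame(azp,dp,0,1); Re=Rp*Ro.from_euler('z',roll,degrees=True)
    un=Re.apply(u); hd=un*[1,1,0];hd/=np.linalg.norm(hd)
    rim=frc(-.095-.065,0,h)-hd*.025; pp=rim-.0425*un-Re.apply(pm)
    print("POUR",azp,dp,roll,"tip",np.degrees(np.arccos(un[2])).round(),"un",un.round(2),"p",pp.round(4),"q(rot)",Rp.as_quat(scalar_first=True).round(3))
    hi=pp+[0,0,.06]
    k=path(q,p,R,hi,Rp,8)
    kp=path(k,hi,Rp,pp,Rp,3,verbose=False);qq=kp
    for r in range(0,roll+1,20):
        Rr=Rp*Ro.from_euler('z',r,degrees=True);s=qq.copy();s[5]+=.35 if r else 0
        kk=ik(pp,Rr,seeds=[s],n=0);qq=kk[0];ur=Rr.apply(u);pc=pp+Rr.apply(pm);rm=tocab(pc+.0425*ur)[0]
        print("  r",r,"tip",np.degrees(np.arccos(min(1,ur[2]))).round(),"rim cab",rm.round(3),"dir cab",(ur@xc).round(2),(ur@yc).round(2),"clr tool",round(toolclear(pp,Rr,qq),3),"cup",round(clear(cuppts(pc,ur)),3),qq.round(2))
E
```

```text
pm [-0.0171  0.     -0.0105] u [ 0.886 -0.002 -0.464]
cup now [0.493 0.334 0.217] [0.032 0.018 0.999]
[[-0.2821  0.0476  0.125 ]]
[[-0.2815 -0.0538  0.122 ]]
[[-0.2373  0.0956  0.151 ]]
[[-0.2351 -0.0979  0.145 ]]
POUR 75 15 160 tip 133.0 un [ 0.12 -0.72 -0.68] p [0.5752 0.0895 0.2108] q(rot) [-0.371  0.629  0.483  0.483]
   3 [-0.31  0.25  2.17  1.36  1.19 -0.76] clr 0.086 m 0.53
   6 [-0.52  0.37  2.01  1.21  1.46 -0.81] clr 0.09 m 0.69
   8 [-0.61  0.46  1.88  1.15  1.63 -0.82] clr 0.089 m 0.82
 tool shift [-0.05    0.1944 -0.1854] rv [ 0.245  0.247 -0.122] |rv| 0.369
 tool shift [-0.058   0.      0.0155] rv [0. 0. 0.] |rv| 0.0
  r 0 tip 13.0 rim cab [-0.173  0.035  0.238] dir cab -0.03 -0.22 clr tool 0.036 cup 0.018 [-0.61  0.55  1.93  1.14  1.57 -0.95]
  r 20 tip 22.0 rim cab [-0.166  0.034  0.237] dir cab 0.26 -0.27 clr tool 0.021 cup 0.015 [-0.61  0.55  1.93  1.14  1.57 -0.6 ]
  r 40 tip 39.0 rim cab [-0.16   0.032  0.234] dir cab 0.52 -0.35 clr tool 0.022 cup 0.015 [-0.61  0.55  1.93  1.14  1.57 -0.25]
  r 60 tip 57.0 rim cab [-0.155  0.03   0.229] dir cab 0.71 -0.44 clr tool
[... 1592 characters left out ...]
6 cup 0.016 [-0.6   0.5   1.97  1.18  1.48  0.13]
  r 80 tip 73.0 rim cab [-0.146  0.029  0.222] dir cab 0.76 -0.58 clr tool 0.033 cup 0.026 [-0.6   0.5   1.97  1.18  1.48  0.48]
  r 100 tip 90.0 rim cab [-0.146  0.026  0.216] dir cab 0.74 -0.68 clr tool 0.034 cup 0.033 [-0.6   0.5   1.97  1.18  1.48  0.83]
  r 120 tip 106.0 rim cab [-0.149  0.025  0.209] dir cab 0.61 -0.74 clr tool 0.035 cup 0.033 [-0.6   0.5   1.97  1.18  1.48  1.18]
  r 140 tip 120.0 rim cab [-0.154  0.024  0.204] dir cab 0.4 -0.77 clr tool 0.034 cup 0.033 [-0.6   0.5   1.97  1.18  1.48  1.52]
  r 160 tip 130.0 rim cab [-0.16   0.025  0.201] dir cab 0.13 -0.75 clr tool 0.037 cup 0.033 [-0.6   0.5   1.97  1.18  1.48  1.87]
```

Emit:
apply_moves:
  moves: [0.05,0.004,0.01,-0.012,0.01,0.01,-0.005,0.05,0.004,0.016,-0.0165,0.02,0.02,-0.01,0.05,0,0.017,-0.0165,0.02,0.02,-0.01,0.05,-0.004,0.017,-0.0155,0.02,0.02,-0.01,0.05,-0.004,0.017,-0.0155,0.02,0.02,-0.01,0.05,-0.004,0.017,-0.0155,0.02,0.02,-0.01,0.05,-0.004,0.017,-0.0155,0.02,0.02,-0.01,0.05,-0.004,0.017,-0.0155,0.02,0.02,-0.01]

```text
clock: 7.83
position: [0.5564, 0.1895, 0.2658]
ee_rot: [-0.333, 0.674, 0.471, 0.462]
contact_force: [1.3, 0.2, -2.1]
width: 0.0672
```

```bash
python3 st.py;python3 - <<'E'
from cupst import *
q,p,R=cur(); print("cup",(p+R.apply(pm)).round(3),R.apply(u).round(3))
path(q,p,R,np.array([.5752,.0895,.2708]),frame(75,15,0,1),8)
E
```

```text
7.83 q [-0.441  0.325  2.026  1.241  1.391 -0.756] p [0.5564 0.1895 0.2658] R [-0.3326  0.6738  0.4712  0.462 ] F [ 1.3  0.2 -2.1] w 0.0672
cup [0.551 0.175 0.254] [-0.03  -0.119  0.992]
   3 [-0.51  0.37  1.98  1.2   1.48 -0.79] clr 0.096 m 0.72
   6 [-0.57  0.43  1.92  1.17  1.57 -0.81] clr 0.093 m 0.78
   8 [-0.61  0.46  1.88  1.15  1.63 -0.83] clr 0.089 m 0.82
 tool shift [-0.0257  0.0511 -0.0843] rv [ 0.072  0.097 -0.037] |rv| 0.126
```

Emit:
apply_moves:
  moves: [0.05,-0.0036,0.0073,-0.012,0.01,0.014,-0.005,0.05,-0.0036,0.0073,-0.012,0.01,0.014,-0.005,0.05,-0.0036,0.0073,-0.012,0.01,0.014,-0.005,0.05,-0.0036,0.0073,-0.012,0.01,0.014,-0.005,0.05,-0.0036,0.0073,-0.012,0.01,0.014,-0.005,0.05,-0.0036,0.0073,-0.012,0.01,0.014,-0.005,0.05,-0.0036,0.0073,-0.012,0.01,0.014,-0.005,0.05,0,0,0,0,0,0]

```text
clock: 8.5
position: [0.58, 0.0784, 0.2525]
ee_rot: [-0.373, 0.635, 0.477, 0.479]
contact_force: [1.1, 0.0, -3.3]
width: 0.067
```

```bash
python3 st.py;python3 shot.py 5 200 120 400 320 120 100 320 300
python3 - <<'E'
from cupst import *
q,p,R=cur(); print("cup",(p+R.apply(pm)).round(3),R.apply(u).round(3))
print("tool y,z",R.as_matrix().round(3).tolist())
path(q,p,R,np.array([.5752,.0895,.2408]),frame(75,15,0,1),8)
E
```

```text
8.5 q [-0.617  0.492  1.875  1.135  1.615 -0.837] p [0.58   0.0784 0.2525] R [-0.373   0.6354  0.4771  0.479 ] F [ 1.1  0.  -3.3] w 0.067
cup [0.576 0.064 0.239] [-0.043 -0.211  0.977]
tool y,z [[0.086, 0.964, 0.253], [0.249, -0.266, 0.931], [0.965, -0.017, -0.263]]
   3 [-0.61  0.5   1.89  1.14  1.61 -0.86] clr 0.066 m 0.81
   6 [-0.61  0.5   1.9   1.14  1.6  -0.88] clr 0.063 m 0.8
   8 [-0.61  0.5   1.91  1.14  1.6  -0.89] clr 0.061 m 0.79
 tool shift [-0.0089 -0.0074  0.0122] rv [ 0.003  0.004 -0.018] |rv| 0.019
```

View pics/crop5.png

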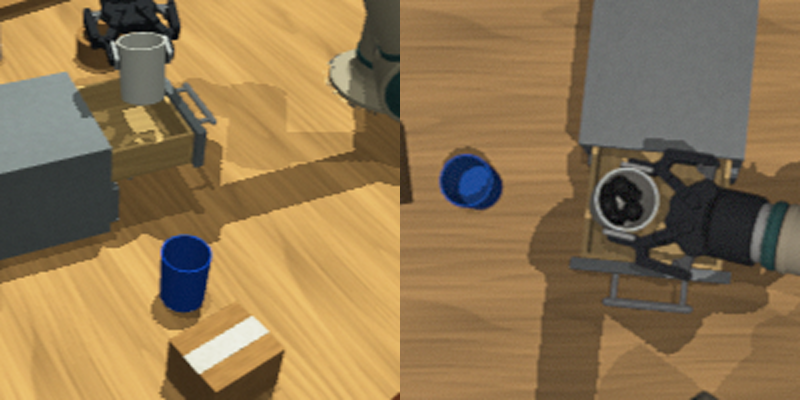

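The cup is over the open drawer, at (625,198) in the top crop. I start tipping it.

Emit:
apply_moves:
  moves: [0.05,-0.003,-0.0037,0.006,0,0,0.03,0.05,-0.003,-0.0037,0.006,0,0,0.07,0.05,0,0,0,0,0,0.1,0.05,0,0,0,0,0,0.12,0.05,0,0,0,0,0,0.12,0.05,0,0,0,0,0,0.12,0.05,0,0,0,0,0,0.12,0.05,0,0,0,0,0,0.12]

```text
clock: 9.27
position: [0.5633, 0.1058, 0.2416]
ee_rot: [-0.538, 0.774, 0.182, 0.28]
contact_force: [0.5, 0.9, -3.3]
width: 0.0678
```

```bash
python3 st.py;cat > cs.py <<'E'
from cupst import *
q,p,R=cur(); un=R.apply(u); pc=p+R.apply(pm); rm=pc+.0425*un
print("tip",np.degrees(np.arccos(un[2])).round(1),"rim cab",tocab(rm)[0].round(3),"dir cab",(un@xc).round(2),(un@yc).round(2),"clr",round(toolclear(p,R,q),3),round(clear(cuppts(pc,un)),3))
print("to pour pos, tool:",R.inv().apply(np.array([.5752,.0895,.211])-p).round(4),"tool z",R.as_matrix()[:,2].round(3), "down in tool",R.inv().apply([0,0,-1]).round(3))
E
python3 cs.py
```

```text
9.27 q [-0.589  0.485  1.934  1.142  1.585 -0.038] p [0.5633 0.1058 0.2416] R [-0.5381  0.7739  0.182   0.28  ] F [ 0.5  0.9 -3.3] w 0.0678
tip 47.1 rim cab [-0.171  0.046  0.263] dir cab 0.63 -0.38 clr 0.052 0.037
to pour pos, tool: [-0.0097  0.0351 -0.0043] tool z [ 0.237  0.935 -0.264] down in tool [-0.629  0.731  0.264]
```

Emit:
apply_moves:
  moves: [0.05,-0.0033,0.0115,-0.0015,0,0,0,0.05,-0.0033,0.0115,-0.0015,0,0,0,0.05,-0.0033,0.0115,-0.0015,0,0,0,0.05,0,0,0,0,0,0.08,0.05,0,0,0,0,0,0.1,0.05,0,0,0,0,0,0.1,0.05,0,0,0,0,0,0.1,0.05,0,0,0,0,0,0]

```text
clock: 9.93
position: [0.5739, 0.0913, 0.201]
ee_rot: [-0.581, 0.796, 0.029, 0.168]
contact_force: [-0.3, -0.1, -3.2]
width: 0.0669
```

```bash
python3 st.py;python3 cs.py; python3 shot.py 6 200 120 400 320 120 100 320 300
```

```text
9.93 q [-0.598  0.562  1.924  1.128  1.561  0.291] p [0.5739 0.0913 0.201 ] R [-0.581   0.7959  0.029   0.1677] F [-0.3 -0.1 -3.2] w 0.0669
tip 66.9 rim cab [-0.155  0.031  0.215] dir cab 0.79 -0.48 clr 0.028 0.012
to pour pos, tool: [ 0.0045 -0.0082 -0.0041] tool z [ 0.233  0.935 -0.269] down in tool [-0.301  0.915  0.269]
```

View pics/crop6.png

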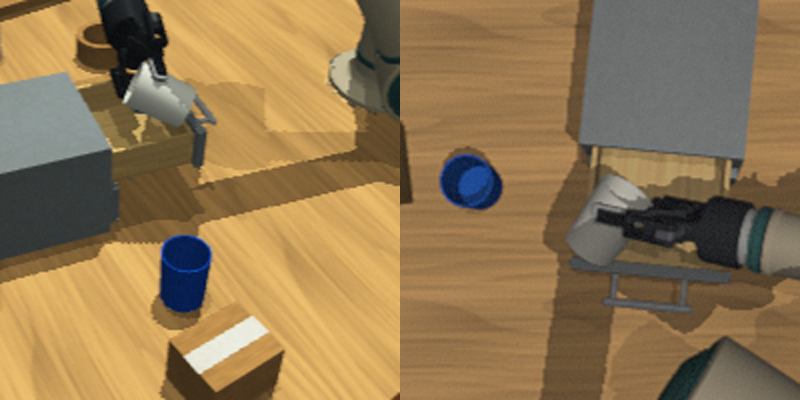

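The cup is tipped about 67°. Its mouth points over the drawer, and its foot clears the panel by about 12 mm. I continue slowly.

Emit:
apply_moves:
  moves: [0.05,0.001,-0.003,-0.001,0,0,0.04,0.05,0,-0.002,0,0,0,0.06,0.05,0,0,0,0,0,0.06,0.05,0,0,0,0,0,0.06,0.05,0,0,0,0,0,0.06,0.05,0,0,0,0,0,0.06,0.05,0,0,0,0,0,0.06,0.05,0,0,0,0,0,0.06]

```text
clock: 10.7
position: [0.5744, 0.0908, 0.2029]
ee_rot: [-0.603, 0.782, -0.151, 0.033]
contact_force: [0.1, 0.0, -3.4]
width: 0.0673
```

Emit:
apply_moves:
  moves: [0.05,0,0,0,0,0,0.06,0.05,0,0,0,0,0,0.06,0.05,0,0,0,0,0,0.06,0.05,0,0,0,0,0,0.06,0.05,0,0,0,0,0,0.06,0.05,0,0,0,0,0,0.06,0.05,0,0,0,0,0,0.06,0.05,0,0,0,0,0,0.06]

```text
clock: 11.37
position: [0.5751, 0.09, 0.2003]
ee_rot: [-0.594, 0.724, -0.332, -0.111]
contact_force: [-0.6, -0.4, -2.2]
width: 0.0672
```

```bash
python3 st.py;python3 cs.py; python3 shot.py 7 200 120 400 320 120 100 320 300
```

```text
11.37 q [-0.599  0.564  1.921  1.128  1.561  1.224] p [0.5751 0.09   0.2003] R [-0.5941  0.7242 -0.3322 -0.1109] F [-0.6 -0.4 -2.2] w 0.0672
tip 111.5 rim cab [-0.157  0.025  0.197] dir cab 0.64 -0.67 clr 0.022 0.034
to pour pos, tool: [-0.0057 -0.0085 -0.0033] tool z [ 0.234  0.934 -0.27 ] down in tool [0.555 0.787 0.27 ]
```

View pics/crop7.png

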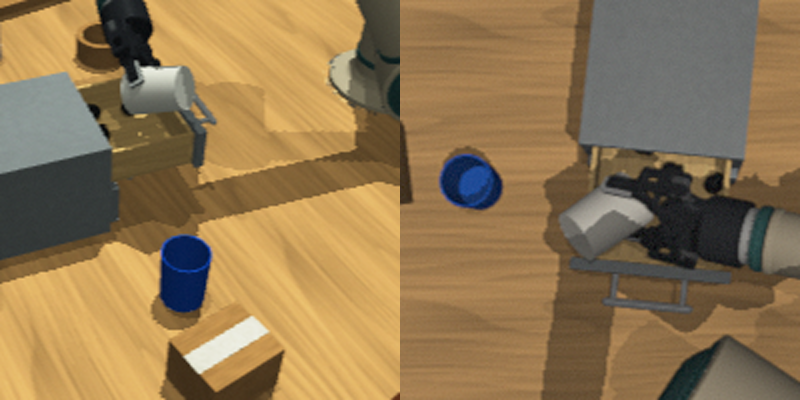

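Knobs are coming out into the drawer. I tip further.

Emit:
apply_moves:
  moves: [0.05,0,0,0,0,0,0.06,0.05,0,0,0,0,0,0.07,0.05,0,0,0,0,0,0.07,0.05,0,0,0,0,0,0.07,0.05,0,0,0,0,0,0.07,0.05,0,0,0,0,0,0.07,0.05,0,0,0,0,0,0.07,0.05,0,0,0,0,0,0.07]

```text
clock: 12.13
position: [0.5759, 0.0898, 0.2011]
ee_rot: [-0.545, 0.608, -0.513, -0.266]
contact_force: [0.2, 0.6, -1.2]
width: 0.0671
```

Emit:
apply_moves:
  moves: [0.05,0,0,0,0,0.05,0.05,0.05,0,0,0,0,0.05,0.05,0.05,0,0,0,0,0,0,0.05,0,0,0,0,0,0,0.05,0,0,0,0,0,0,0.05,0,0,0,0,0,0,0.05,0,0,0,0,0,0,0.05,0,0,0,0,0,0]

```text
clock: 12.8
position: [0.5764, 0.0894, 0.1998]
ee_rot: [-0.507, 0.597, -0.565, -0.26]
contact_force: [-0.3, -0.2, -0.8]
width: 0.0672
```

```bash
python3 st.py;python3 cs.py; python3 shot.py 8 200 120 400 320 120 100 320 300
```

```text
12.8 q [-0.59   0.506  1.931  1.111  1.486  1.902] p [0.5764 0.0894 0.1998] R [-0.5067  0.5965 -0.5655 -0.2602] F [-0.3 -0.2 -0.8] w 0.0672
tip 128.3 rim cab [-0.167  0.023  0.192] dir cab 0.17 -0.77 clr 0.025 0.033
to pour pos, tool: [-0.0102 -0.0024 -0.0041] tool z [ 0.263  0.899 -0.351] down in tool [0.883 0.31  0.351]
```

View pics/crop8.png

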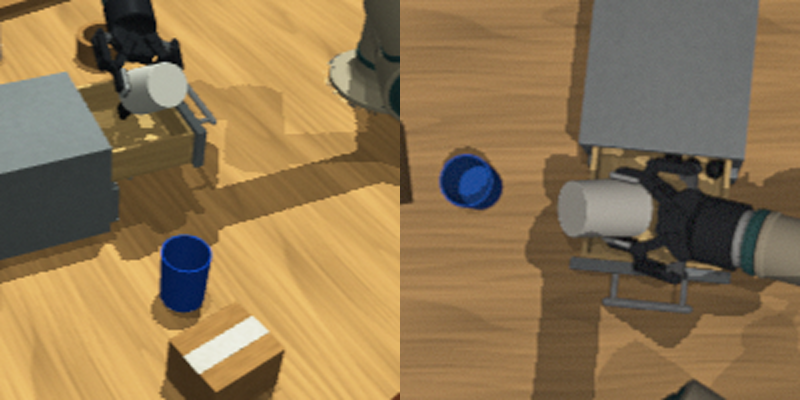

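Emit:
apply_moves:
  moves: [0.05,0,0,0,0,0,0.05,0.05,0,0,0,0,0,0.05,0.05,0,0,0,0,0,-0.05,0.05,0,0,0,0,0,0.05,0.05,-0.013,-0.005,-0.005,0,0,0,0.05,-0.018,-0.006,-0.007,0,0,0,0.05,-0.018,-0.006,-0.007,0,0,0,0.05,-0.018,-0.006,-0.007,0,0,0]

```text
clock: 13.57
position: [0.582, 0.0876, 0.2713]
ee_rot: [0.49, -0.563, 0.598, 0.292]
contact_force: [0.2, -0.5, -1.3]
width: 0.0675
```

```bash
python3 st.py;python3 cs.py; python3 shot.py 9 200 100 400 300 120 100 320 300
```

```text
13.57 q [-0.586  0.414  1.846  1.104  1.567  2.179] p [0.582  0.0876 0.2713] R [ 0.49   -0.563   0.5981  0.292 ] F [ 0.2 -0.5 -1.3] w 0.0675
tip 130.4 rim cab [-0.163  0.022  0.263] dir cab 0.07 -0.76 clr 0.1 0.085
to pour pos, tool: [0.0536 0.0191 0.021 ] tool z [ 0.257  0.901 -0.349] down in tool [0.915 0.202 0.349]
```

View pics/crop9.png

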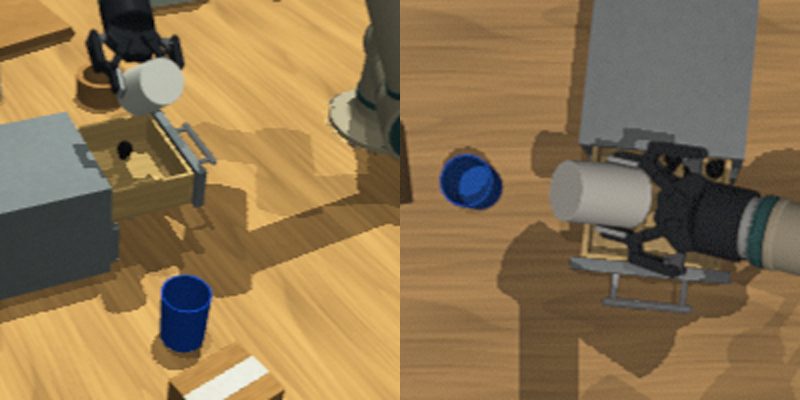

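Emit:
apply_moves:
  moves: [0.05,0,0,0,0,0,-0.12,0.05,0,0,0,0,0,-0.12,0.05,0,0,0,0,0,-0.12,0.05,0,0,0,0,0,-0.12,0.05,0,0,0,0,0,-0.12,0.05,0,0,0,0,0,-0.12,0.05,0,0,0,0,0,-0.12,0.05,0,0,0,0,0,-0.12]

```text
clock: 14.33
position: [0.5795, 0.0877, 0.2634]
ee_rot: [-0.568, 0.783, -0.253, -0.022]
contact_force: [1.1, -1.0, -1.7]
width: 0.067
```

Emit:
apply_moves:
  moves: [0.05,0,0,0,0,0,-0.12,0.05,0,0,0,0,0,-0.12,0.05,0,0,0,0,0,-0.12,0.05,0,0,0,0,0,-0.12,0.05,0,0,0,0,0,-0.12,0.05,0,0,0,0,0,-0.12,0.05,0,0,0,0,0,-0.12,0.05,0,0,0,0,0,-0.12]

```text
clock: 15.0
position: [0.5753, 0.0883, 0.2508]
ee_rot: [-0.509, 0.809, 0.154, 0.249]
contact_force: [-0.6, 0.1, -0.6]
width: 0.067
```

```bash
python3 st.py;python3 cs.py
python3 - <<'E'
from cupst import *
q,p,R=cur()
path(q,p,R,np.array([.575,.10,.30]),frame(60,28,0,1),8)
E
```

```text
15.0 q [-0.588  0.435  1.87   1.089  1.551  0.139] p [0.5753 0.0883 0.2508] R [-0.5093  0.8092  0.1543  0.2489] F [-0.6  0.1 -0.6] w 0.067
tip 48.5 rim cab [-0.156  0.032  0.273] dir cab 0.66 -0.35 clr 0.053 0.053
to pour pos, tool: [-0.0223  0.0292  0.0153] tool z [ 0.246  0.901 -0.357] down in tool [-0.56   0.748  0.357]
   3 [-0.58  0.34  1.89  1.09  1.47 -0.1 ] clr 0.072 m 0.81
   6 [-0.57  0.26  1.92  1.11  1.39 -0.36] clr 0.103 m 0.78
   8 [-0.56  0.2   1.95  1.14  1.34 -0.54] clr 0.127 m 0.75
 tool shift [ 0.0273 -0.042  -0.0071] rv [-0.272 -0.005 -0.816] |rv| 0.86
```

Emit:
apply_moves:
  moves: [0.05,0.004,-0.006,-0.001,-0.034,0,-0.102,0.05,0.004,-0.006,-0.001,-0.034,0,-0.102,0.05,0.004,-0.006,-0.001,-0.034,0,-0.102,0.05,0.006,-0.004,-0.001,-0.034,0,-0.102,0.05,0.006,-0.003,-0.001,-0.034,0,-0.102,0.05,0.006,-0.002,-0.001,-0.034,0,-0.102,0.05,0.006,-0.002,0,-0.034,0,-0.102,0.05,0,0,0,-0.034,0,-0.102]

```text
clock: 15.67
position: [0.5736, 0.1026, 0.2839]
ee_rot: [-0.249, 0.737, 0.439, 0.449]
contact_force: [-0.6, -0.9, -1.4]
width: 0.0671
```

```bash
python3 st.py;python3 cs.py; python3 shot.py 10 200 100 400 300 120 100 320 300
python3 - <<'E'
from cupst import *
q,p,R=cur()
path(q,p,R,PG+[0,0,.16],RG,8)
E
```

```text
15.67 q [-0.557  0.218  1.978  1.146  1.313 -0.607] p [0.5736 0.1026 0.2839] R [-0.2494  0.7374  0.4386  0.4491] F [-0.6 -0.9 -1.4] w 0.0671
tip 1.7 rim cab [-0.18   0.056  0.316] dir cab -0.02 0.02 clr 0.112 0.077
to pour pos, tool: [-0.0695  0.0059  0.0251] tool z [ 0.444  0.762 -0.472] down in tool [-0.881 -0.026  0.472]
   3 [-0.39  0.19  2.12  1.28  1.15 -0.66] clr 0.102 m 0.58
   6 [-0.16  0.19  2.22  1.48  0.98 -0.73] clr 0.097 m 0.48
   8 [ 0.01  0.22  2.27  1.67  0.87 -0.81] clr 0.118 m 0.43
 tool shift [ 0.0288 -0.184   0.1942] rv [0.    0.01  0.031] |rv| 0.033
```

View pics/crop10.png

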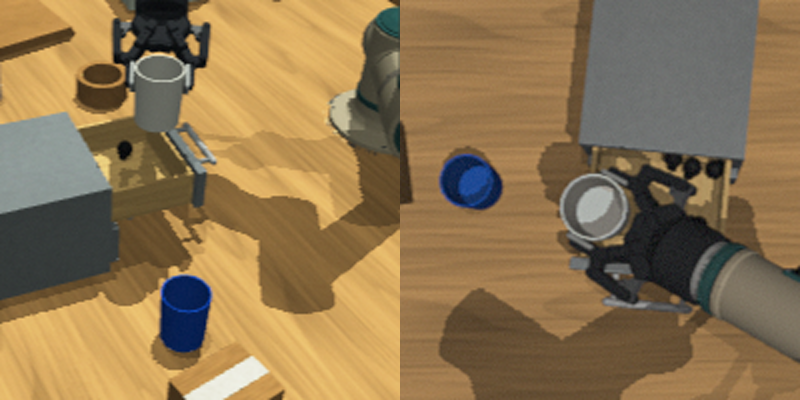

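The top crop shows the cup empty at (595,205). Several knobs are in the drawer at (672,160), (690,170) and (713,168). I carry the cup back.

Emit:
apply_moves:
  moves: [0.05,0.005,-0.02,0.02,0,0,0,0.05,0.004,-0.026,0.027,0,0,0.005,0.05,0.004,-0.026,0.027,0,0,0.005,0.05,0.003,-0.026,0.027,0,0,0.005,0.05,0.003,-0.026,0.027,0,0,0.005,0.05,0.003,-0.026,0.027,0,0,0.005,0.05,0.003,-0.02,0.022,0,0,0.005,0.05,0,0,0,0,0,0]

```text
clock: 16.43
position: [0.5099, 0.336, 0.2086]
ee_rot: [-0.263, 0.755, 0.414, 0.435]
contact_force: [-1.0, -0.2, -1.9]
width: 0.0671
```

```bash
python3 st.py;python3 cs.py
python3 - <<'E'
from cupst import *
q,p,R=cur()
path(q,p,R,PG+[0,0,.04],RG,8)
E
```

```text
16.43 q [-0.027  0.214  2.257  1.606  0.878 -0.738] p [0.5099 0.336  0.2086] R [-0.2632  0.7553  0.4136  0.4348] F [-1.  -0.2 -1.9] w 0.0671
tip 2.5 rim cab [-0.268  0.281  0.241] dir cab 0.04 0.01 clr 0.106 0.154
to pour pos, tool: [-0.0773  0.1836 -0.1592] tool z [ 0.439  0.757 -0.483] down in tool [-0.875  0.038  0.483]
   3 [-0.01  0.31  2.32  1.76  0.89 -0.97] clr 0.081 m 0.38
   6 [ 0.    0.43  2.37  1.9   0.94 -1.19] clr 0.064 m 0.33
   8 [ 0.01  0.51  2.4   1.99  0.98 -1.34] clr 0.058 m 0.3
 tool shift [-0.0958 -0.0082  0.067 ] rv [-0.     0.022 -0.041] |rv| 0.047
```

Emit:
apply_moves:
  moves: [0.05,-0.014,-0.0012,0.0096,0,0.003,-0.006,0.05,-0.014,-0.0012,0.0096,0,0.003,-0.006,0.05,-0.014,-0.0012,0.0096,0,0.003,-0.006,0.05,-0.014,-0.0012,0.0096,0,0.003,-0.006,0.05,-0.014,-0.0012,0.0096,0,0.003,-0.006,0.05,-0.014,-0.0012,0.0096,0,0.003,-0.006,0.05,-0.011,-0.001,0.008,0,0.003,-0.006,0.05,0,0,0,0,0,0]

```text
clock: 17.1
position: [0.5085, 0.3539, 0.0822]
ee_rot: [-0.263, 0.747, 0.421, 0.442]
contact_force: [0.5, 0.5, -1.4]
width: 0.0669
```

```bash
python3 st.py;python3 cs.py
python3 - <<'E'
from cupst import *
q,p,R=cur()
path(q,p,R,PG,RG,8)
E
```

```text
17.1 q [ 0.017  0.535  2.397  1.998  0.982 -1.331] p [0.5085 0.3539 0.0822] R [-0.2627  0.7475  0.4208  0.4418] F [ 0.5  0.5 -1.4] w 0.0669
tip 1.2 rim cab [-0.272  0.298  0.115] dir cab 0.02 0.0 clr 0.053 0.029
to pour pos, tool: [ 0.0257  0.1891 -0.2336] tool z [ 0.439  0.765 -0.472] down in tool [-0.882  0.021  0.472]
   3 [ 0.02  0.57  2.41  2.03  1.01 -1.39] clr 0.051 m 0.29
   6 [ 0.01  0.6   2.42  2.05  1.03 -1.45] clr 0.046 m 0.28
   8 [ 0.01  0.63  2.43  2.07  1.05 -1.49] clr 0.043 m 0.27
 tool shift [-0.027  -0.0015  0.012 ] rv [-0.004  0.009 -0.02 ] |rv| 0.022
```

Emit:
apply_moves:
  moves: [0.05,-0.005,0,0.0024,-0.0005,0.0015,-0.003,0.05,-0.005,0,0.0024,-0.0005,0.0015,-0.003,0.05,-0.005,0,0.0024,-0.0005,0.0015,-0.003,0.05,-0.004,0,0.002,-0.0005,0.0015,-0.003,0.05,-0.003,0,0.0015,-0.0005,0.0015,-0.003,0.05,-0.002,0,0.001,-0.0005,0.0015,-0.003,0.05,0,0,0,0,0,0,0.05,0,0,0,0,0,0]

```text
clock: 17.77
position: [0.5123, 0.3514, 0.0533]
ee_rot: [-0.261, 0.744, 0.42, 0.448]
contact_force: [0.1, -0.9, -0.9]
width: 0.0674
```

```bash
python3 st.py;python3 cs.py
python3 - <<'E'
from cupst import *
q,p,R=cur()
path(q,p,R,PG,RG,8)
E
```

```text
17.77 q [ 0.008  0.628  2.419  2.063  1.044 -1.463] p [0.5123 0.3514 0.0533] R [-0.261   0.7444  0.4204  0.4484] F [ 0.1 -0.9 -0.9] w 0.0674
tip 0.6 rim cab [-0.268  0.296  0.085] dir cab 0.01 -0.01 clr 0.039 0.0
to pour pos, tool: [ 0.0526  0.1859 -0.2451] tool z [ 0.448  0.766 -0.462] down in tool [-0.887  0.012  0.462]
   3 [ 0.01  0.63  2.42  2.07  1.05 -1.47] clr 0.041 m 0.28
   6 [ 0.01  0.63  2.43  2.07  1.05 -1.48] clr 0.043 m 0.27
   8 [ 0.01  0.63  2.43  2.07  1.05 -1.49] clr 0.043 m 0.27
 tool shift [-0.0015 -0.0067 -0.0015] rv [ 0.003 -0.002 -0.013] |rv| 0.013
```

Emit:
apply_moves:
  moves: [0.05,-0.001,0,0.0005,0,0,0,0.05,0,0,0,0,0,0,0.085,0,0,0,0,0,0,0.085,0,0,0,0,0,0,0.085,0,0,0,0,0,0,0.085,0,0,0,0,0,0,0.085,0,0,0,0,0,0,0.085,0,0,0,0,0,0]

```text
clock: 18.43
position: [0.5134, 0.3522, 0.0558]
ee_rot: [-0.261, 0.742, 0.42, 0.452]
contact_force: [0.0, 0.3, 0.5]
width: 0.0851
```

```bash
python3 st.py; python3 shot.py 11 260 180 400 320 70 180 210 320
```

```text
18.43 q [ 0.009  0.627  2.419  2.066  1.05  -1.467] p [0.5134 0.3522 0.0558] R [-0.2612  0.7423  0.4203  0.4517] F [0.  0.3 0.5] w 0.0851
```

View pics/crop11.png

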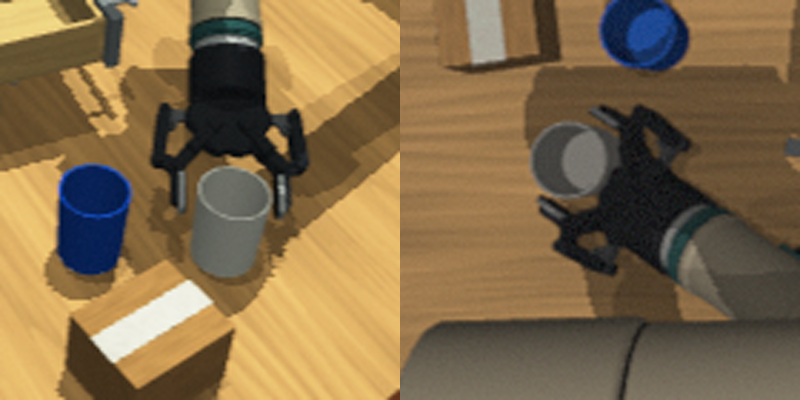

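View pics/top11.png

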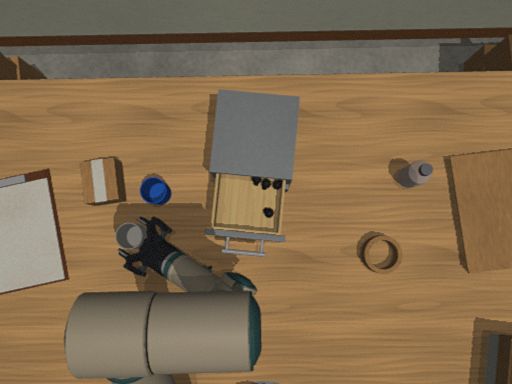

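The cup stands upright and empty at (567,160) in the top crop. Four knobs are visible in the drawer, and the other two are probably further back under the cabinet top. I retreat straight back.

Emit:
apply_moves:
  moves: [0.085,0,0,-0.008,0,0,0,0.085,0,0,-0.012,0,0,0,0.085,0,0,-0.014,0,0,0,0.085,0,0,-0.014,0,0,0,0.085,0,0,-0.014,0,0,0,0.085,0,0,-0.014,0,0,0,0.085,0,0,-0.014,0,0,0,0.085,0,0,-0.014,0,0,0]

```text
clock: 19.2
position: [0.4621, 0.2699, 0.1047]
ee_rot: [-0.263, 0.742, 0.422, 0.45]
contact_force: [-0.2, -0.8, -0.1]
width: 0.0849
```

```bash
python3 st.py; python3 shot.py 12 200 100 400 300 70 140 310 380
python3 - <<'E'
from cupst import *
q,p,R=cur()
# options for push: tool pose at handle
w=q0=.137
h0=frc(-.145-.137-.0055,0,.126)
for name,R1 in [(f"az{a} d{d} f{f}",frame(a,d,0,f)) for a in(-6.6,) for d in(15,35,60) for f in(0,1)]:
    z=R1.as_matrix()[:,2]
    p1=h0-.06*xc+[0,0,.0]
    k=ik(p1,R1,seeds=[q],n=8); e=ik(p1+.2*xc,R1,seeds=k,n=2)
    print(name,[x.round(2).tolist() for x in k],"END",[x.round(2).tolist() for x in e])
E
```

```text
19.2 q [-0.27   0.476  2.516  1.749  1.065 -1.394] p [0.4621 0.2699 0.1047] R [-0.2629  0.7419  0.4217  0.4502] F [-0.2 -0.8 -0.1] w 0.0849
az-6.6 d15 f0 [] END []
az-6.6 d15 f1 [] END []
az-6.6 d35 f0 [] END [[-0.02, 0.27, 2.44, 3.29, 0.53, 1.49]]
az-6.6 d35 f1 [] END [[-0.02, 0.27, 2.44, 3.29, 0.53, -1.65]]
az-6.6 d60 f0 [[0.01, -0.11, 2.39, -0.19, 0.34, -1.28]] END [[-0.05, 0.19, 2.07, -0.09, 0.36, -1.43]]
az-6.6 d60 f1 [[0.01, -0.11, 2.39, -0.19, 0.34, 1.87]] END [[-0.05, 0.19, 2.07, -0.09, 0.36, 1.72]]
```

View pics/crop12.png

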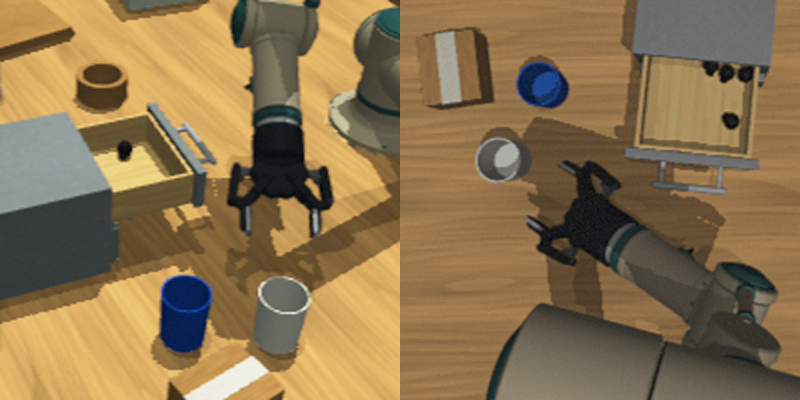

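Run:
```python
from cupst import *
q,p,R=cur(); Q=.137
# contact of finger front at handle front x
for az,d,f in((-6.6,70,1),(-6.6,70,0),(20,60,1),(30,60,1),(45,55,1)):
    R1=frame(az,d,0,f); z=R1.as_matrix()[:,2]
    start=frc(-.145-Q-.10,0,.108); end=frc(-.145-.0055-.012,0,.108)
    hi=start+[0,0,.10]
    print("==",az,d,f,"start",start.round(3),"end",end.round(3))
    m=np.array([.40,.2,.26])
    k=path(q,p,R,m,R,4,verbose=False)
    if k is None: continue
    k=path(k,m,R,hi,R1,12)
    if k is None: continue
    k=path(k,hi,R1,start,R1,4,verbose=False)
    if k is None: continue
    k=path(k,start,R1,end,R1,9,dq=0.0)
```

```text
== -6.6 70 1 start [0.357 0.055 0.108] end [0.575 0.03  0.108]
 tool shift [ 0.0962 -0.0198 -0.1524] rv [0. 0. 0.] |rv| 0.0
   3 [-0.61 -0.21  2.37  1.06  1.13 -0.31] clr 0.109 m 0.33
   6 [-0.45 -0.31  2.31  0.82  0.91  0.26] clr 0.106 m 0.39
   9 [-0.19 -0.31  2.23  0.35  0.78  1.04] clr 0.11 m 0.44
   12 [ 0.   -0.23  2.15 -0.05  0.88  1.71] clr 0.116 m 0.52
 tool shift [-0.1128  0.0365 -0.1067] rv [-0.787 -0.655  0.878] |rv| 1.349
 tool shift [-0.0342  0.      0.094 ] rv [0. 0. 0.] |rv| 0.0
   3 [-0.03  0.03  2.23 -0.06  0.53  1.71] clr 0.104 m 0.42
   6 [-0.04  0.13  2.11 -0.05  0.55  1.68] clr 0.075 m 0.44
   9 [-0.06  0.23  1.97 -0.04  0.59  1.66] clr 0.009 m 0.48
 tool shift [ 0.2063 -0.      0.0751] rv [0. 0. 0.] |rv| 0.0
== -6.6 70 0 start [0.357 0.055 0.108] end [0.575 0.03  0.108]
 tool shift [ 0.0962 -0.0198 -0.1524] rv [0. 0. 0.] |rv| 0.0
   3 [-0.52 -0.04  2.17  0.86  1.32 -0.92] clr 0.12 m 0.53
   6 [-0.37 -0.08  2.04  0.57  1.26 -1.11] clr 0.124 m 0.66
   9 [-0.19 -0.14  2.04  0.28  1.11 -1.3 ] clr 0.123 m 0.61
   12 [ 0.   -0.23  2.15 -0.05  0.88 -1.43] clr 0.116 m 
[... 1882 characters left out ...]
0.108] end [0.575 0.03  0.108]
 tool shift [ 0.0962 -0.0198 -0.1524] rv [0. 0. 0.] |rv| 0.0
   3 [-0.67 -0.09  2.35  1.04  1.27 -0.6 ] clr 0.11 m 0.35
   6 [-0.71 -0.15  2.31  0.92  1.24 -0.48] clr 0.1 m 0.39
   9 [-0.73 -0.18  2.28  0.8   1.2  -0.36] clr 0.093 m 0.42
   12 [-0.72 -0.21  2.25  0.68  1.15 -0.24] clr 0.089 m 0.45
 tool shift [-0.1128  0.0365 -0.1067] rv [-0.201 -0.482  0.161] |rv| 0.546
 tool shift [-0.0574  0.      0.0819] rv [0. 0. 0.] |rv| 0.0
   3 [-0.58  0.1   2.33  0.9   0.8  -0.46] clr 0.102 m 0.37
   6 [-0.49  0.19  2.2   0.9   0.78 -0.37] clr 0.035 m 0.5
   9 [-0.43  0.28  2.05  0.87  0.78 -0.27] clr 0.0 m 0.65
 tool shift [0.1117 0.172  0.0782] rv [0. 0. 0.] |rv| 0.0
```

Emit:
apply_moves:
  moves: [0.085,0.012,-0.0025,-0.019,0,0,0,0.085,0.012,-0.0025,-0.019,0,0,0,0.085,0.012,-0.0025,-0.019,0,0,0,0,0.012,-0.0025,-0.019,0,0,0,0,0.012,-0.0025,-0.019,0,0,0,0,0.012,-0.0025,-0.019,0,0,0,0,0.012,-0.0025,-0.019,0,0,0,0,0.012,-0.0025,-0.019,0,0,0]

```text
clock: 19.97
position: [0.3969, 0.1994, 0.261]
ee_rot: [-0.267, 0.745, 0.419, 0.445]
contact_force: [1.0, -0.2, 0.7]
width: 0.0249
```

```bash
python3 st.py
cat > push.py <<'E'
from cupst import *
Q=.137;RP=frame(-6.6,70,0,1)
start=frc(-.145-Q-.10,0,.108); end=frc(-.145-.0055-.012,0,.108);hi=start+[0,0,.10]
E
python3 - <<'E'
from push import *
q,p,R=cur(); path(q,p,R,hi,RP,12)
E
```

```text
19.97 q [-0.612 -0.03   2.372  1.155  1.306 -0.711] p [0.3969 0.1994 0.261 ] R [-0.2673  0.7449  0.4194  0.4448] F [ 1.  -0.2  0.7] w 0.0249
   3 [-0.61 -0.21  2.36  1.05  1.14 -0.3 ] clr 0.11 m 0.34
   6 [-0.45 -0.32  2.31  0.81  0.92  0.27] clr 0.107 m 0.39
   9 [-0.19 -0.31  2.23  0.36  0.78  1.04] clr 0.11 m 0.44
   12 [ 0.   -0.23  2.15 -0.05  0.88  1.71] clr 0.116 m 0.52
 tool shift [-0.1129  0.0396 -0.1041] rv [-0.795 -0.641  0.872] |rv| 1.343
```

Emit:
apply_moves:
  moves: [0,-0.004,0.003,-0.006,-0.057,-0.046,0.062,0,-0.004,0.003,-0.006,-0.057,-0.046,0.062,0,-0.004,0.003,-0.006,-0.057,-0.046,0.062,0,-0.004,0.003,-0.006,-0.057,-0.046,0.062,0,-0.004,0.003,-0.004,-0.057,-0.046,0.062,0,-0.004,0.003,-0.004,-0.057,-0.046,0.062,0,-0.004,0.003,-0.004,-0.057,-0.046,0.062,0,-0.004,0.003,-0.004,-0.057,-0.046,0.062]

```text
clock: 20.63
position: [0.3755, 0.1479, 0.2584]
ee_rot: [-0.124, 0.926, 0.169, 0.315]
contact_force: [-0.2, 0.5, -1.1]
width: -0.0002
```

```bash
python3 st.py
python3 - <<'E'
from push import *
q,p,R=cur(); path(q,p,R,hi,RP,8)
E
```

```text
20.63 q [-0.255 -0.348  2.238  0.662  0.852  0.611] p [0.3755 0.1479 0.2584] R [-0.1243  0.9256  0.1688  0.3152] F [-0.2  0.5 -1.1] w -0.0002
   3 [-0.13 -0.33  2.2   0.36  0.8   1.07] clr 0.125 m 0.42
   6 [-0.04 -0.28  2.17  0.08  0.83  1.49] clr 0.118 m 0.47
   8 [ 0.   -0.23  2.15 -0.05  0.88  1.71] clr 0.116 m 0.52
 tool shift [-0.067   0.0833 -0.0024] rv [-0.363 -0.293  0.394] |rv| 0.61
```

Emit:
apply_moves:
  moves: [0,-0.006,0.011,0,-0.05,-0.04,0.054,0,-0.006,0.011,0,-0.05,-0.04,0.054,0,-0.006,0.011,0,-0.05,-0.04,0.054,0,-0.006,0.011,0,-0.05,-0.04,0.054,0,-0.006,0.011,0,-0.05,-0.04,0.054,0,-0.006,0.011,0,-0.05,-0.04,0.054,0,-0.006,0.011,0,-0.05,-0.04,0.054,0,0,0,0,0,0,0]

```text
clock: 21.3
position: [0.3457, 0.0731, 0.2277]
ee_rot: [0.008, 0.984, -0.05, 0.172]
contact_force: [0.4, 1.1, -0.7]
width: 0.0003
```

```bash
python3 st.py
python3 - <<'E'
from push import *
q,p,R=cur(); path(q,p,R,start,RP,8); print(tocab(p))
E
python3 shot.py 13 180 80 400 300 120 140 320 340
```

```text
21.3 q [ 0.07  -0.256  2.109 -0.069  0.948  1.772] p [0.3457 0.0731 0.2277] R [ 0.008   0.9838 -0.0497  0.172 ] F [ 0.4  1.1 -0.7] w 0.0003
   3 [ 0.04 -0.21  2.2  -0.07  0.81  1.76] clr 0.107 m 0.5
   6 [ 0.02 -0.14  2.29 -0.07  0.65  1.75] clr 0.088 m 0.41
   8 [ 0.   -0.09  2.34 -0.08  0.54  1.75] clr 0.085 m 0.36
 tool shift [-0.0284  0.0165  0.117 ] rv [-0.006  0.003  0.013] |rv| 0.015
[[-0.39518689  0.01617895  0.22770079]]
```

View pics/crop13.png

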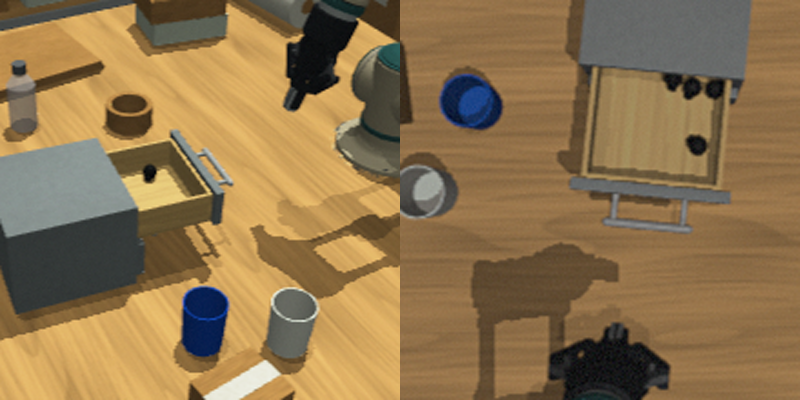

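The bench is clear, the cup stands upright, and the closed fingers are in front of the handle. I descend.

Emit:
apply_moves:
  moves: [0,-0.0038,0.0022,0.0155,-0.001,0,0.0015,0,-0.0038,0.0022,0.0155,-0.001,0,0.0015,0,-0.0038,0.0022,0.0155,-0.001,0,0.0015,0,-0.0038,0.0022,0.0155,-0.001,0,0.0015,0,-0.0038,0.0022,0.0155,-0.001,0,0.0015,0,-0.0038,0.0022,0.0155,-0.001,0,0.0015,0,-0.0038,0.0022,0.0155,-0.001,0,0.0015,0,0,0,0,0,0,0]

```text
clock: 22.07
position: [0.3549, 0.0592, 0.1129]
ee_rot: [0.004, 0.983, -0.052, 0.177]
contact_force: [0.6, -0.6, -0.2]
width: 0.0001
```

```bash
python3 st.py
python3 - <<'E'
from push import *
q,p,R=cur(); path(q,p,R,end,RP,8); print(tocab(p),"handle front x",-.145-Q-.0055)
E
```

```text
22.07 q [-0.003 -0.103  2.343 -0.049  0.547  1.711] p [0.3549 0.0592 0.1129] R [ 0.004   0.9828 -0.0521  0.177 ] F [ 0.6 -0.6 -0.2] w 0.0001
   3 [-0.03  0.03  2.22 -0.04  0.53  1.68] clr 0.007 m 0.42
   6 [-0.05  0.16  2.08 -0.04  0.56  1.66] clr 0.0 m 0.45
   8 [-0.06  0.23  1.97 -0.04  0.59  1.66] clr 0.011 m 0.48
 tool shift [0.2063 0.006  0.0818] rv [-0.014 -0.007  0.007] |rv| 0.017
[[-0.38442674  0.0034847   0.11291295]] handle front x -0.28750000000000003
```

Emit:
apply_moves:
  moves: [0,0.0103,0.0003,0.004,0,0,0,0,0.0103,0.0003,0.004,0,0,0,0,0.0103,0.0003,0.004,0,0,0,0,0.0103,0.0003,0.004,0,0,0,0,0.0103,0.0003,0.004,0,0,0,0,0.0103,0.0003,0.004,0,0,0,0,0.0103,0.0003,0.004,0,0,0,0,0.0075,0.0003,0.003,0,0,0]

```text
clock: 22.73
position: [0.4507, 0.0468, 0.1157]
ee_rot: [0.003, 0.982, -0.052, 0.181]
contact_force: [-0.5, 0.4, 1.1]
width: -0.0
```

Emit:
apply_moves:
  moves: [0,0.0085,0.0003,0.0033,0,0,0,0,0.0085,0.0003,0.0033,0,0,0,0,0.0085,0.0003,0.0033,0,0,0,0,0.0085,0.0003,0.0033,0,0,0,0,0.0085,0.0003,0.0033,0,0,0,0,0.0085,0.0003,0.0033,0,0,0,0,0.0085,0.0003,0.0033,0,0,0,0,0.0085,0.0003,0.0033,0,0,0]

```text
clock: 23.4
position: [0.5282, 0.0365, 0.1129]
ee_rot: [0.003, 0.983, -0.052, 0.178]
contact_force: [-0.6, 1.9, 0.7]
width: -0.0001
```

```bash
python3 st.py
python3 - <<'E'
from push import *
q,p,R=cur(); path(q,p,R,end,RP,8,verbose=False); print(tocab(p))
E
python3 shot.py 14 180 80 400 300 120 140 320 340
```

```text
23.4 q [-0.061  0.159  2.066 -0.005  0.558  1.619] p [0.5282 0.0365 0.1129] R [ 0.0028  0.9826 -0.0518  0.1781] F [-0.6  1.9  0.7] w -0.0001
 tool shift [0.0424 0.0014 0.0211] rv [-0.016 -0.009  0.007] |rv| 0.02
[[-0.20963745  0.00078763  0.11293827]]
```

View pics/crop14.png

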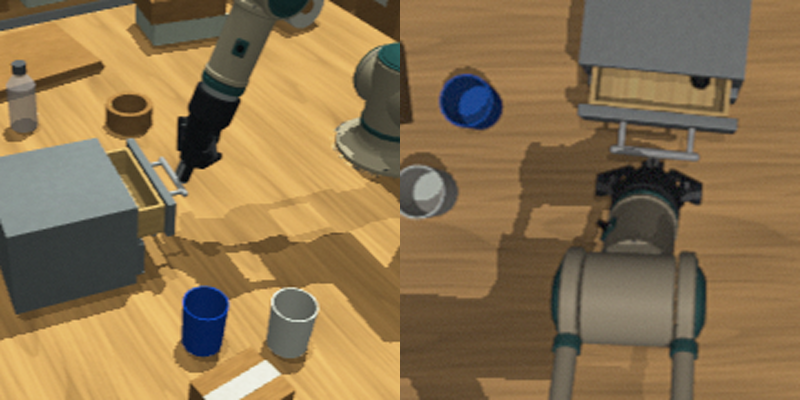

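The drawer is moving in, with the fingers on the handle.

Emit:
apply_moves:
  moves: [0,0.0065,0.0003,0.0027,0,0,0,0,0.0065,0.0003,0.0027,0,0,0,0,0.0065,0.0003,0.0027,0,0,0,0,0.0055,0.0003,0.0022,0,0,0,0,0.0045,0.0003,0.0018,0,0,0,0,0.004,0,0.0016,0,0,0,0,0.004,0,0.0016,0,0,0,0,0.003,0,0.0012,0,0,0]

```text
clock: 24.17
position: [0.5757, 0.0298, 0.1117]
ee_rot: [0.003, 0.983, -0.052, 0.178]
contact_force: [-1.2, 0.4, 0.8]
width: -0.0001
```

```bash
python3 st.py
python3 - <<'E'
from push import *
q,p,R=cur(); print(tocab(p))
E
python3 shot.py 15 180 80 400 300 120 140 320 340
```

```text
24.17 q [-0.069  0.225  1.978 -0.     0.58   1.607] p [0.5757 0.0298 0.1117] R [ 0.0029  0.9826 -0.0518  0.1782] F [-1.2  0.4  0.8] w -0.0001
[[-0.16165489 -0.00037597  0.11165939]]
```

View pics/crop15.png

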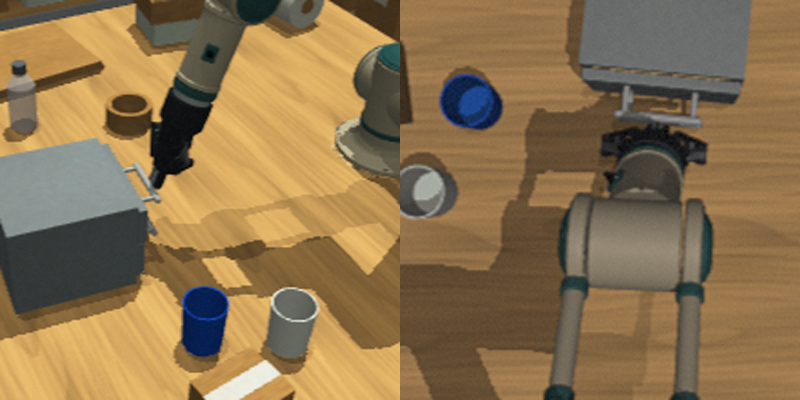

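Emit:
apply_moves:
  moves: [0,0.002,0,0.0008,0,0,0,0,0.002,0,0.0008,0,0,0,0,0.002,0,0.0008,0,0,0,0,0.002,0,0.0008,0,0,0,0,0.0015,0,0.0006,0,0,0,0,0.0015,0,0.0006,0,0,0,0,0.001,0,0.0004,0,0,0,0,0.001,0,0.0004,0,0,0]

```text
clock: 24.93
position: [0.5806, 0.0292, 0.1069]
ee_rot: [0.003, 0.984, -0.052, 0.168]
contact_force: [-5.4, 0.1, 1.0]
width: -0.0001
```

```bash
python3 st.py
python3 - <<'E'
from push import *
q,p,R=cur(); print(tocab(p))
E
python3 shot.py 16 180 80 400 300 120 140 320 340
```

```text
24.93 q [-0.07   0.243  1.959  0.     0.601  1.606] p [0.5806 0.0292 0.1069] R [ 0.0028  0.9844 -0.0515  0.1684] F [-5.4  0.1  1. ] w -0.0001
[[-0.15679585 -0.00037704  0.10688475]]
```

Resistance has risen from about 1 N to 5.4 N, so the drawer is probably at its stop. I confirm with a slightly firmer push.

Emit:
apply_moves:
  moves: [0,0.002,0,0.0007,0,0,0,0,0.003,0,0.001,0,0,0,0,0.003,0,0.001,0,0,0,0,0.003,0,0.001,0,0,0,0,0.003,0,0.001,0,0,0,0,0.003,0,0.001,0,0,0,0,0.003,0,0.001,0,0,0,0,0.003,0,0.001,0,0,0]

```text
clock: 25.7
position: [0.5828, 0.029, 0.0971]
ee_rot: [0.002, 0.988, -0.051, 0.145]
contact_force: [-8.6, 1.0, 3.5]
width: 0.0003
```

```bash
python3 st.py
python3 - <<'E'
from push import *
q,p,R=cur(); print(tocab(p))
E
python3 shot.py 17 180 80 400 300 120 140 320 340
```

```text
25.7 q [-0.07   0.273  1.928  0.002  0.649  1.603] p [0.5828 0.029  0.0971] R [ 0.0022  0.9881 -0.0512  0.1453] F [-8.6  1.   3.5] w 0.0003
[[-0.15452878 -0.00029302  0.09708657]]
```

View pics/crop17.png

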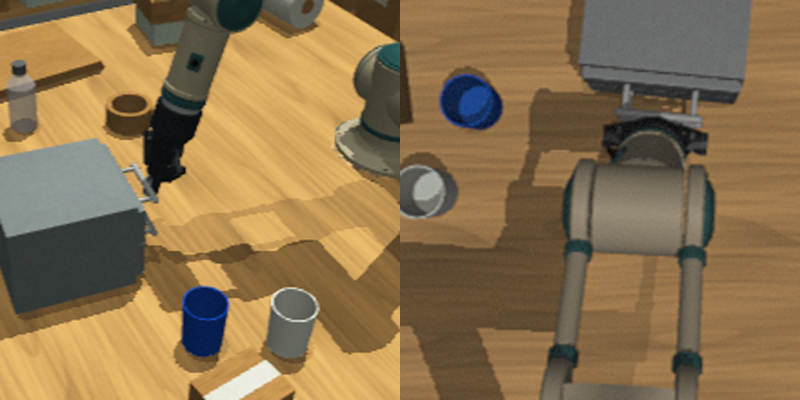

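The push stalled at 8.6 N and the gap above the panel is gone, so the drawer is at its stop. I back off.

Emit:
apply_moves:
  moves: [0,-0.008,0,-0.0025,0,0,0,0,-0.013,0,-0.004,0,0,0,0,-0.015,0,-0.0045,0,0,0,0,-0.015,0,-0.0045,0,0,0,0,-0.015,0,-0.0045,0,0,0,0,-0.015,0,-0.0045,0,0,0,0,-0.015,0,-0.012,0,0,0,0,-0.015,0,-0.012,0,0,0]

```text
clock: 26.47
position: [0.4678, 0.0406, 0.1143]
ee_rot: [0.002, 0.986, -0.051, 0.158]
contact_force: [1.5, -0.5, -0.2]
width: 0.0
```

Emit:
apply_moves:
  moves: [0,-0.006,0,-0.015,0,0,0,0,-0.006,0,-0.018,0,0,0,0,-0.006,0,-0.018,0,0,0,0,-0.006,0,-0.018,0,0,0,0,-0.006,0,-0.018,0,0,0,0,0,0,0,0,0,0,0,0,0,0,0,0,0,0,0,0,0,0,0,0]

```text
clock: 27.13
position: [0.4082, 0.0461, 0.1953]
ee_rot: [0.002, 0.984, -0.051, 0.169]
contact_force: [0.1, 0.2, 0.7]
width: 0.0
```

```bash
python3 st.py; python3 shot.py 18 180 80 400 300 70 60 310 300
python3 - <<'E'
from geo import *
T=load("top18.npz");S=load("scene18.npz")
a=cv2.resize(S["image"][150:230,160:340],None,fx=4.4,fy=4.4,interpolation=2);cv2.imwrite("pics/z18.png",a[:,:,::-1])
for n,D in(("T",T),("S",S)):
    C=cloud(D);c=tocab(C.reshape(-1,3)).reshape(C.shape)
    m=(abs(c[...,2]-.126)<.012)&(c[...,0]<-.135)&(c[...,0]>-.3)&(abs(c[...,1])<.06); print(n,"handle n",m.sum(),np.median(c[m][:,0]) if m.sum() else None)
    m=(c[...,2]>.143)&(c[...,2]<.158)&(c[...,0]<-.08)&(c[...,0]>-.26)&(abs(c[...,1])<.09); print("panel",m.sum(),np.percentile(c[m][:,0],[2,50,98]) if m.sum() else None)
    C=cloud(D); m=(np.hypot(C[...,0]-.503,C[...,1]-.335)<.06)&(C[...,2]>.06)&(C[...,2]<.1); print("cup",C[m].min(0).round(3),C[m].max(0).round(3))
E
```

```text
27.13 q [-0.053 -0.126  2.105 -0.006  0.822  1.624] p [0.4082 0.0461 0.1953] R [ 0.0025  0.9842 -0.051   0.1693] F [0.1 0.2 0.7] w 0.0
T handle n 207 -0.1449966773015932
panel 511 [-0.11018377 -0.10288322 -0.0946374 ]
cup [0.47  0.303 0.061] [0.538 0.371 0.091]
S handle n 91 -0.1405597276020896
panel 108 [-0.1073776  -0.10277193 -0.09798923]
cup [0.473 0.302 0.06 ] [0.542 0.372 0.088]
```

View pics/crop18.png

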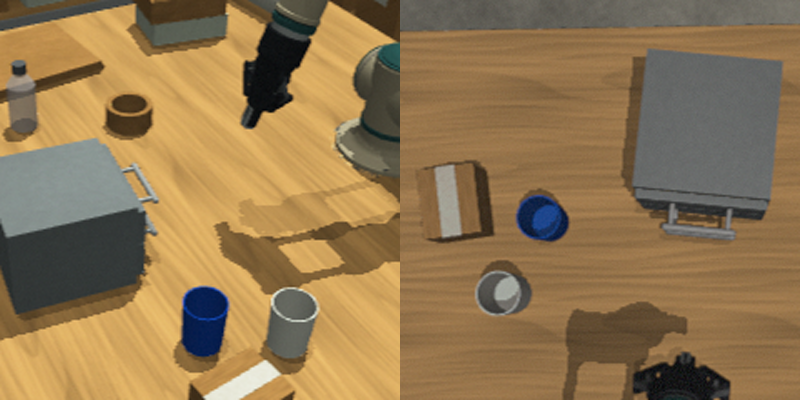

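View pics/z18.png

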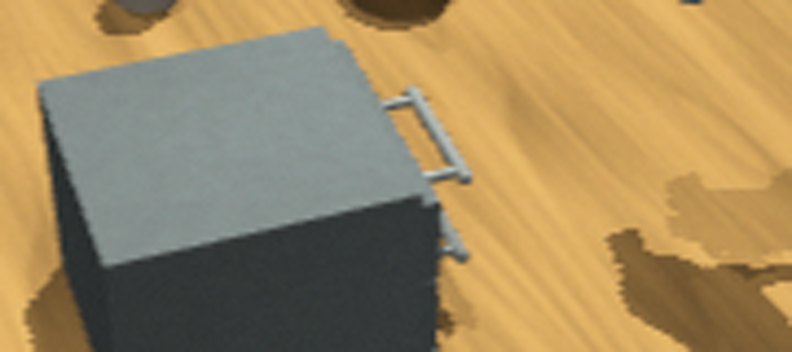

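View pics/top18.png

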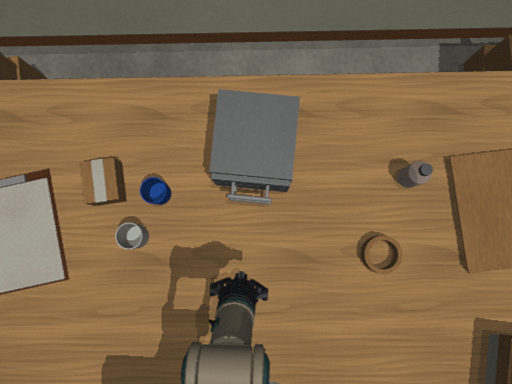

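Both views show the drawer shut: the panel front is at x = -110 mm and the handle at -145 mm in the cabinet frame. The cup is upright and empty at (130,235), the bystanders are where they were, no knobs lie on the bench, and the robot touches nothing.

```bash
python3 -c "
from rig import workorder
print(workorder.sign_off())"
```

```text
the job is handed in; nothing more can be done
None
```

I handed the job in at about 27 s of the 72 s allowed. I poured the knobs from the white cup into the upper drawer, stood the cup back on the bench, and then pushed the drawer shut by its handle.

**What the last checks showed:**
- **Drawer:** it is at its stop. The panel front measured about -110 mm and the handle about -145 mm in the cabinet frame from the top view. The scene view read the panel and handle 3–4 mm nearer shut. My final push stalled at 8.6 N, against about 1 N of sliding friction.
- **Cup:** it is upright and empty, near where it started.
- **Tape, carton, bottle and blue cup:** they appear unmoved.
- **Bench:** no knobs are on it in either view.

**What I could not confirm:** I saw only four of the six knobs directly in the drawer before closing it. The other two must lie further back, under the cabinet top. The empty cup, the drop in wrist load and the clear bench all fit that, but I did not count them.

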